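# Lock the fruit press beam with its hitch pin

## Task

Get the fruit press ready: swing its raised beam down over the free post until it rests fully down, push the red-gripped hitch pin through that post's cross hole from the robot's side until the grip meets the beam, then swing the pin's sprung wire loop down over the post's top until it snaps shut round the post. The post is a little out of true, so feel for the hole and never force the pin, and do not press hard on the press. Leave the jar, tumbler, plates and ladle alone.

Things in the scene. Friction and masses are not known exactly. Their poses are not given: they have to be found in the camera images.
- press: Table-top fruit press, fixed: dark wooden base 180 x 340 mm, slatted basket 135 mm wide and 118 mm high in its middle, two green square posts 22 mm thick. Origin: middle of the base's underside, on the table. z up, x away from the robot, y along the beam from the hinged post (y = -115 mm) to the free post (y = +115 mm), whose flat top is 204 mm high.
- hole_drawn (a point): Where the free post's cross hole should be: (0, 115, 190) mm in the press's frame, in the post's middle. The hole is round, 11 mm wide, straight through along the press's x, 22 mm long. But the rigid post leans and stands a little high or low: the hole really lies up to 5 mm to either side along y and up to 2 mm higher or lower. This is not measured: find it by feel.
- beam (a joint): Hinge of the beam, rad: 0 = fully down on its stop, larger = free end raised; starts 0.22 to 0.40. Axis along the press's x at y = -115, z = 170 mm. Stiff: it stays where left; some 2 to 4 N down on its free end moves it. Two steel bars, outer faces 42 mm apart, pass either side of the posts; down, their tops are 180 mm high. A screw with a T handle stands on its middle, 85 mm above the bars.
- beam_end (a point): Middle of the top face (42 x 26 mm) of the block that joins the bars at the beam's free end, 282 mm from the hinge: the place to push the beam down. With the beam down it lies at (0, 167, 180) mm in the press's frame.
- pin_grip (a point): Middle of the hitch pin's red grip, 56 mm long (x), 14 wide (y), 26 high (z); grasp it across its width from above, near this point or up to 10 mm behind it, clear of the loop. x points along the steel pin from grip to tip, z up. It starts lying on the table, grip upright, this point 13 mm high; weight about 0.11 kg.
- pin_face (a point): Point on the pin's axis in the grip's front face, 28 mm ahead of pin_grip and 5 mm above it. The steel pin, 10 mm thick, stands out 46 mm from here. With the pin home the grip's face meets the outside of the near beam bar, this point at x = -21 mm in the press's frame.
- pin_tip (a point): Tip of the steel pin, on its axis, 46 mm ahead of pin_face. The end is blunt, 8 mm across, with a small bevel up to the full 10 mm over the last 3 mm: it enters the hole only when within about 1.5 mm of its middle.
- loop (a joint): Angle of the pin's wire loop, rad: 0 = open (leaning up and forward over the pin, 63 degrees from it), as at the start; 1.1 = shut (flat along the pin, round the post). Over-centre spring: below 0.6 it springs open, above 0.6 it snaps shut by itself; torque at most 0.08 N m.
- loop_far (a point): Middle of the far arc of the round wire loop (52 mm across, wire 5 mm thick), 52 mm from its pivot, which lies on the pin's axis, crosswise, 3 mm behind pin_face. Open, it is 46 mm above the pin's axis and 24 mm ahead of the pivot; it can be pressed down from above.
- jar: Bystander: white ceramic sugar jar with lid, 94 mm wide, 130 mm high; origin in the middle of its underside.
- tumbler: Bystander: purple plastic tumbler, 74 mm wide, 110 mm high; origin in the middle of its underside.
- plates: Bystander: two stacked melamine plates, 220 mm wide, 26 mm high; origin in the middle of the underside.
- ladle: Bystander: stainless ladle lying on the table, bowl 86 mm wide and 34 mm high, handle 300 mm long to its -x; origin under the bowl.
Not all that is in view belongs to the job. Of the things like the part that bears pin_grip, leave any that is green or yellow; of the rest the smaller one is meant.

How it is judged:
By the outcome, as a careful person would: the job done as asked, in the order asked, and still so for the second after the job is handed in, with the robot touching nothing.
It also fails if it takes over 72 s, if anything falls off the work surface, if the arm or the gripper's body presses on something with over 40 N, if the wrist force passes 120 N, or if a joint passes its speed limit or range.

## Robot

A 6-joint arm with a two-finger parallel gripper is mounted at the origin on the work surface. World frame = base frame: x ahead of the robot, y to its left, z up, the work surface at z = 0. Lengths are in mm, angles in rad, forces in N, time in s.
With the tool pointing down it reaches from about 250 to 725 mm from the base axis. Payload 9.7 kg.
Tool frame: the origin (TCP) lies at the very end of the fingers, on their centre line; the grasp point (between the pads) lies 19 mm behind it (env.pinch_z is the z of the grasp point in the tool frame, in mm); z points along the fingers, x is the direction in which the jaws open and shut, and the axes are right-handed (so a half turn about z gives the same grasp; the last joint's range is limited). The gripper opens to 85 mm and grips with 20 to 120 N. Pads are 22 mm wide; open, the fingers measure 114 mm over their backs; the gripper's body (76 mm by 85 mm) begins 54 mm behind the grasp point. The pads swing forward as they close: fully open they stand 13 mm farther back than shut.
Start: joints at [0, 0.087, 0.176, 1.66, 0, 1.571], TCP at [549.997, -0, 231.284] pointing down, gripper open.
Joint ranges: [-3.13, 3.13], [-0.85, 1.81], [-1.15, 1.24], [-2.2, 2.28], [-1.44, 1.52], [-3.14, 3.14]. Speed limits (rad/s): [2.22, 2.22, 2.57, 3.14, 3.14, 3.14].

## Interface

Orientations are given as a unit quaternion [w, x, y, z].
In Python, from plant import env, imaging, job, spotter gives the robot as it stands.
- The arm moves only by the shell command python3 -m pendant 'ROWS' [FORCE]. ROWS is JSON, a list of rows, each an object with "claw": the closure, from -1 (fully open) to 1 (shut); "delta_pos": the shift along the tool's x, y, z in m, a list of three; "yaw": the turn about the tool's z in degrees. A call has 1 to 5 rows; each row is the pose to reach, as a shift and turn from the pose commanded when the call began, along the tool's axes at that moment; what a row does not reach only later rows make up. A row lasts 1/12 s, in which the tool goes at most 41.7 mm and 7.16 degrees, less where a joint would pass 70% of its speed; a pose out of reach is approached as far as the arm can. A call with a gripper value outside its range is refused whole. The fingers move at their own pace and stop on an object; FORCE is the grip in N (left out, the last holds). Time passes only in rows, so rows that repeat a pose let the fingers close. It gives the time, the measured TCP pose, the force and the opening at its end, in the units of the state.
- env.get_state(): the state, without advancing time (a new reading comes with each control period).
- imaging.read_camera(name): name is "scene" or "side" or "wrist"; returns a dict with "color" (384x512x3 uint8, red, green, blue), "K" (3x3 intrinsics, pixels), "rvec" (rotation vector, rad) and "tvec" (3), from world to camera coordinates, as OpenCV has them. Camera axes: x right, y down, z forward; pixel columns grow to the right and rows downward; lengths in mm; the calibration is good to about 2 mm. The wrist camera is an equidistant fisheye: a pixel r from the principal point sees the ray r / f radians off the axis. A picture is of the moment at which its call begins. There is no depth.
- job.close_job(): hands the job in, once; it reports no verdict.
Trained networks look in the newest picture that a camera, given by its name, has taken for a name from the list of things; names that differ only in an ending like _2 or _b are one class to them, and where a whole thing is asked for, a point or a joint stands for the part that bears it (a point fixed in the world has none). Each returns a list of dicts, best first, with "p" (0 to 1); they miss things now and then, are a little off and sometimes report something else, mostly with a low value. They report only what shows in the picture. A call takes as long as a camera call. They do not tell look-alikes from the thing itself.
- spotter.regions_of(target, camera): "mask" (384x512 bool, what is visible of it) and "point" ([column, row] in pixels, amid what is visible of it).
- spotter.landmark_of(target, camera): "point" ([column, row] in pixels: a listed point, or the origin of a listed thing).
The state is a dict: "clock": time; "q": joint angles; "qvel": joint speeds; "joint_torque": joint torques, N m; "tool_pos": TCP position; "ee_rot": TCP orientation; "force": force on the tool from outside, world axes, zero at the start; "torque": the same for the moment, N m; "width": finger opening in mm.
Only numpy, scipy, OpenCV 4.12 (cv2) and the standard library are available. Lean on these libraries where they do the work, as an engineer would, in place of code of your own. Each camera call takes 0.05 s, during which the arm holds its last target.

## Working session

There is one attempt and no reset: what is moved stays moved. The work goes in short steps, Python scripts to look and compute and a shell command to move; the robot and the scene stay as the last step left them, time stands still between calls to the robot, and variables do not carry over. Pictures are saved under pics/ and viewed, and the job is handed in when it is done.

```bash
ls; mkdir -p pics
python3 - <<'E'
from plant import env, imaging, job, spotter
import cv2
print(env.get_state(), env.pinch_z)
for n in ["scene","side","wrist"]:
    d=imaging.read_camera(n); cv2.imwrite(f"pics/{n}0.png",cv2.cvtColor(d["color"],cv2.COLOR_RGB2BGR)); print(n,d["K"].tolist(),d["rvec"],d["tvec"])
E
```

```text
pics
{'clock': 0.0, 'q': array([-5.06084328e-06,  8.74781496e-02,  1.75108162e-01,  1.65975799e+00,
        1.94031750e-05,  1.57082212e+00]), 'qvel': array([ 3.19992568e-05,  1.49625475e-04,  2.02905805e-04, -1.44884757e-05,
       -1.34321751e-04,  3.82173932e-04]), 'joint_torque': array([ 7.68234549e-04, -5.20392072e+01,  4.64802504e+01,  1.63646933e-02,
        2.23589603e-05, -6.77332673e-05]), 'tool_pos': array([5.49780982e+02, 2.74754949e-03, 2.30559784e+02]), 'ee_rot': array([-9.69468345e-06,  9.99999778e-01, -1.54332650e-05, -6.65824019e-04]), 'force': array([ 0.22010669, -0.01784512, -0.44689735]), 'torque': array([-0.00354582,  0.00913191, -0.05731796]), 'width': 85.19192870085499} -18.700000000000003
scene [[473.1147846148153, 0.0, 250.2740201130152], [0.0, 473.1147846148153, 189.8247134639648], [0.0, 0.0, 1.0]] [ 0.78345968  2.63614764 -1.01077355] [ 467.36681928 -107.42480001 2050.71077514]
side [[463.30508811866963, 0.0, 267.94044764102057], [0.0, 463.30508811866963, 193.54551383211577], [0.0, 0.0, 1.0]] [ 0.17096476 -2.75924084  1.39924164] [ 510.36974096  167.15042083 1357.47020447]
wrist [[297.3186396354542, 0.0, 255.16529752633502], [0.0, 297.3186396354542, 196.28916548513092], [0.0, 0.0, 1.0]] [-2.87877030e+00  3.14564120e-04  2.04078381e-04] [-549.87801507  -32.63449617  378.15087523]
```

View pics/scene0.png

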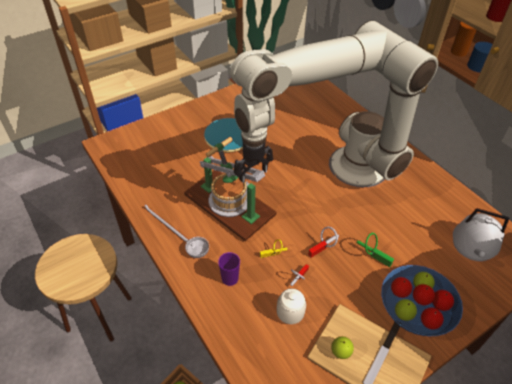

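View pics/side0.png

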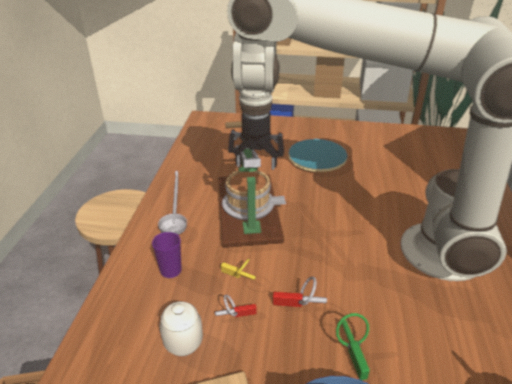

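View pics/wrist0.png

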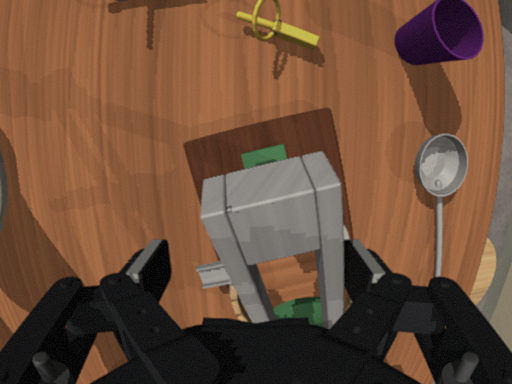

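```bash
cat > h.py <<'E'
from plant import env, imaging, job, spotter
import cv2, numpy as np
from scipy.optimize import least_squares
CAM={}
def shot(n,save=None):
    d=imaging.read_camera(n); CAM[n]=d
    if save: cv2.imwrite(f"pics/{save}.png",cv2.cvtColor(d["color"],cv2.COLOR_RGB2BGR))
    return d
def proj(n,X):
    d=CAM[n]; X=np.atleast_2d(np.asarray(X,float)); R=cv2.Rodrigues(np.asarray(d["rvec"],float))[0]
    K=d["K"]
    if n=="wrist":
        return cv2.fisheye.projectPoints(X.reshape(-1,1,3),np.asarray(d["rvec"],float).reshape(3,1),np.asarray(d["tvec"],float).reshape(3,1),np.asarray(K,float),np.zeros(4))[0].reshape(-1,2)
    return cv2.projectPoints(X,np.asarray(d["rvec"],float),np.asarray(d["tvec"],float),np.asarray(K,float),None)[0].reshape(-1,2)
def ray(n,uv):
    d=CAM[n]; K=np.asarray(d["K"],float); R=cv2.Rodrigues(np.asarray(d["rvec"],float))[0]
    c=-R.T@np.asarray(d["tvec"],float).ravel()
    v=np.array([(uv[0]-K[0,2])/K[0,0],(uv[1]-K[1,2])/K[1,1]])
    if n=="wrist":
        r=np.linalg.norm(v)+1e-12; w=np.r_[np.sin(r)*v/r,np.cos(r)]
    else: w=np.r_[v,1]
    w=R.T@w; return c,w/np.linalg.norm(w)
def onz(n,uv,z):
    c,w=ray(n,uv); return c+w*(z-c[2])/w[2]
def tri(obs):  # list of (cam,uv)
    A=np.zeros((3,3));b=np.zeros(3)
    for n,uv in obs:
        c,w=ray(n,uv);P=np.eye(3)-np.outer(w,w);A+=P;b+=P@c
    X0=np.linalg.solve(A,b)
    f=lambda X:np.concatenate([proj(n,X)[0]-uv for n,uv in obs])
    s=least_squares(f,X0,loss='soft_l1'); return s.x,f(s.x)
E
python3 - <<'E'
from h import *
for n in ["scene","side","wrist"]: shot(n)
for t in ["press","hole_drawn","beam_end","pin_grip","pin_face","pin_tip","loop_far","jar","tumbler","plates","ladle"]:
    for n in CAM:
        print(t,n,[(np.round(o["point"],1).tolist(),round(o["p"],2)) for o in spotter.landmark_of(t,n)])
E
```

```text
press scene [([229.0, 203.9], 0.78)]
press side [([245.3, 208.9], 0.85)]
press wrist [([286.1, 244.4], 0.67)]
hole_drawn scene [([249.6, 189.6], 0.86)]
hole_drawn side [([249.0, 183.8], 0.6), ([174.7, 234.1], 0.33)]
hole_drawn wrist [([285.9, 244.7], 0.43), ([432.6, 159.2], 0.4)]
beam_end scene [([255.6, 169.4], 0.82)]
beam_end side [([248.3, 182.7], 0.67), ([250.8, 160.6], 0.61)]
beam_end wrist [([279.7, 231.2], 0.91)]
pin_grip scene [([316.2, 247.3], 0.87), ([385.0, 257.0], 0.66), ([269.5, 253.9], 0.51), ([305.8, 271.2], 0.42)]
pin_grip side [([286.7, 299.3], 0.84), ([226.1, 267.1], 0.73), ([356.5, 359.2], 0.56), ([244.9, 310.7], 0.55), ([316.0, 158.1], 0.43), ([181.5, 342.4], 0.15)]
pin_grip wrist [([411.6, 45.3], 0.67), ([294.6, 35.0], 0.61)]
pin_face scene [([373.6, 250.6], 0.95), ([324.8, 242.6], 0.58), ([294.8, 274.5], 0.57), ([277.5, 251.7], 0.48)]
pin_face side [([233.3, 312.4], 0.96), ([350.9, 342.4], 0.7)]
pin_face wrist [([271.8, 23.1], 0.92), ([284.4, 245.2], 0.66)]
pin_tip scene [([337.6, 233.1], 0.78), ([356.4, 240.7], 0.62), ([255.5, 171.3], 0.5), ([290.6, 286.6], 0.4
[... 230 characters left out ...]
], 0.52), ([368.4, 235.3], 0.42), ([284.2, 243.9], 0.36), ([297.6, 271.7], 0.25)]
loop_far side [([348.8, 312.9], 0.73), ([314.7, 282.6], 0.55), ([246.4, 262.5], 0.43), ([225.8, 300.3], 0.41)]
loop_far wrist [([256.6, 4.9], 0.74)]
jar scene [([290.8, 314.5], 0.76), ([196.8, 248.7], 0.22)]
jar side [([183.8, 341.0], 0.97)]
jar wrist []
tumbler scene [([225.7, 278.8], 0.81), ([289.4, 312.7], 0.65)]
tumbler side [([169.8, 271.2], 0.76)]
tumbler wrist [([413.2, 45.7], 0.63)]
plates scene [([226.3, 137.1], 0.69)]
plates side [([316.0, 160.0], 0.91)]
plates wrist []
ladle scene [([196.5, 249.6], 0.72), ([249.2, 190.7], 0.38)]
ladle side [([172.5, 233.8], 0.66)]
ladle wrist [([428.8, 160.7], 0.88)]
```

Run:
```python
from h import *
for n in ["scene","side","wrist"]: shot(n)
T=lambda *o:print(*[np.round(v,1) for v in tri([(n,np.array(u)) for n,u in o])])
T(("scene",[229,203.9]),("side",[245.3,208.9]))
T(("scene",[249.6,189.6]),("side",[249,183.8]))
T(("scene",[255.6,169.4]),("side",[250.8,160.6]),("wrist",[279.7,231.2]))
print("red A grip");T(("scene",[316.2,247.3]),("side",[286.7,299.3]))
T(("scene",[337.6,233.1]),("side",[324.3,301.0]))
print("red B");T(("scene",[305.8,271.2]),("side",[244.9,310.7]))
T(("scene",[294.8,274.5]),("side",[233.3,312.4]))
T(("scene",[290.6,286.6]),("side",[215.1,314.8]))
print("jar,tumb,ladle,plates")
T(("scene",[290.8,314.5]),("side",[183.8,341]))
T(("scene",[225.7,278.8]),("side",[169.8,271.2]))
T(("scene",[196.5,249.6]),("side",[172.5,233.8]))
T(("scene",[226.3,137.1]),("side",[316,160]))
T(("scene",[269.5,253.9]),("side",[226.1,267.1]))
for n,(u,v),w in [("side",(240,305),50),("scene",(300,265),50)]:
    c=CAM[n]["color"][v-w:v+w,u-w:u+w]; cv2.imwrite(f"pics/crop_{n}.png",cv2.resize(cv2.cvtColor(c,cv2.COLOR_RGB2BGR),None,fx=6,fy=6,interpolation=cv2.INTER_CUBIC))
c=CAM["side"]["color"][140:255,195:310]; cv2.imwrite("pics/crop_press.png",cv2.resize(cv2.cvtColor(c,cv2.COLOR_RGB2BGR),None,fx=5,fy=5,interpolation=cv2.INTER_CUBIC))
```

```text
[597.  -95.6  21. ] [-0.1  1.   0.3 -0.6]
[568.4   7.9 190.9] [ 0.  -0.1 -0.   0.1]Traceback (most recent call last):
  File "<stdin>", line 6, in <module>
  File "<stdin>", line 3, in <lambda>
  File "h.py", line 31, in tri
    s=least_squares(f,X0,loss='soft_l1'); return s.x,f(s.x)
    return func(*args, **kwargs)
    vector_fun = VectorFunction(
        fun_wrapped,
    ...<6 lines>...
        workers=workers
    )
    self._update_fun()
    ~~~~~~~~~~~~~~~~^^
    self.f = self.fun_wrapped(xp_copy(self.x))
             ~~~~~~~~~~~~~~~~^^^^^^^^^^^^^^^^^
    return np.atleast_1d(self.fun(x))
                         ~~~~~~~~^^^
    return self.f(x, *self.args, **self.kwargs)
           ~~~~~~^^^^^^^^^^^^^^^^^^^^^^^^^^^^^^
  File "h.py", line 30, in <lambda>
    f=lambda X:np.concatenate([proj(n,X)[0]-uv for n,uv in obs])
                               ~~~~^^^^^
  File "h.py", line 13, in proj
    return cv2.fisheye.projectPoints(X.reshape(-1,1,3),np.asarray(d["rvec"],float).reshape(3,1),np.asarray(d["tvec"],float).reshape(3,1),np.asarray(K,float),np.zeros(4))[0].reshape(-1,2)
           ~~~~~~~~~~~~~~~~~~~~~~~~~^^^^^^^^^^^^^^^^^^^^^^^^^^^^^^^^^^^^^^^^^^^^^^^^^^^^^^^^^^^^^^^^^^^^^^^^^^^^^^^^^^^^^^^^^^^^^^^^^^^^^^^^^^^^^^^^^^^^^^^^^^^^^^^^^^^^^
cv2.error: OpenCV(4.12.0) /io/opencv/modules/calib3d/src/fisheye.cpp:83: error: (-215:Assertion failed) _tvec.getMat().isContinuous() && _rvec.getMat().isContinuous() in function 'projectPoints'
```

```bash
python3 - <<'E'
s=open('h.py').read()
a=s.index("        return cv2.fisheye"); b=s.index("    return cv2.projectPoints")
s=s[:a]+'''        P=X@R.T+np.asarray(d["tvec"],float).ravel(); rr=np.hypot(P[:,0],P[:,1])+1e-12; th=np.arctan2(rr,P[:,2])
        return np.c_[K[0][0]*th*P[:,0]/rr+K[0][2],K[1][1]*th*P[:,1]/rr+K[1][2]]
'''+s[b:]
s=s.replace("    if save:","    import pickle; pickle.dump(CAM,open('cam.pkl','wb'))\n    if save:")
s+='''
def reload():
    import pickle; CAM.update(pickle.load(open('cam.pkl','rb')))
def crop(n,u,v,w,name,f=6):
    u,v=int(max(u,w)),int(max(v,w)); c=CAM[n]["color"][v-w:v+w,u-w:u+w]
    cv2.imwrite(f"pics/{name}.png",cv2.resize(cv2.cvtColor(c,cv2.COLOR_RGB2BGR),None,fx=f,fy=f,interpolation=cv2.INTER_CUBIC))
'''
open('h.py','w').write(s)
E
python3 - <<'E'
from h import *
for n in ["scene","side","wrist"]: shot(n)
T=lambda *o:print(*[np.round(v,1) for v in tri([(n,np.array(u)) for n,u in o])])
T(("scene",[255.6,169.4]),("side",[250.8,160.6]),("wrist",[279.7,231.2]))
print("red A grip");T(("scene",[316.2,247.3]),("side",[286.7,299.3]))
T(("scene",[337.6,233.1]),("side",[324.3,301.0]))
print("red B");T(("scene",[305.8,271.2]),("side",[244.9,310.7]))
T(("scene",[294.8,274.5]),("side",[233.3,312.4]))
T(("scene",[290.6,286.6]),("side",[215.1,314.8]))
print("jar,tumb,ladle,plates")
T(("scene",[290.8,314.5]),("side",[183.8,341]))
T(("scene",[225.7,278.8]),("side",[169.8,271.2]))
T(("scene",[196.5,249.6]),("side",[172.5,233.8]))
T(("scene",[226.3,137.1]),("side",[316,160]))
T(("scene",[269.5,253.9]),("side",[226.1,267.1]))
crop("side",260,305,50,"crop_side"); crop("scene",310,260,50,"crop_scene"); crop("side",250,197,58,"crop_press",5)
E
```

```text
[558.1  30.4 283.7] [ 0.3  4.8  0.3 -0.5  0.   0. ]
red A grip
[435.1 252.6  14.7] [-0.   1.3  0.3 -0.5]
[340.2 258.1  29. ] [-0.   2.8  0.4 -0.6]
red B
[533.6 315.5  29. ] [ 0.   0.1  0.  -0.1]
[565.7 298.3  -1. ] [ 0.   2.1  0.4 -0.6]
[607.  326.8  14.2] [-0.  -0.7 -0.2  0.4]
jar,tumb,ladle,plates
[665.1 406.8   8. ] [-0.1 -1.5 -0.3  0.6]
[771.7 165.3 -17.7] [ 0.   0.5  0.2 -0.3]
[806.1  14.1 -11.2] [-0.   3.4  0.5 -0.9]
[ 383.  -470.6  -10.6] [-0.1  0.8  0.3 -0.5]
[604.  193.1  45.6] [ 0.  -0.6 -0.2  0.3]
```

View pics/crop_side.png

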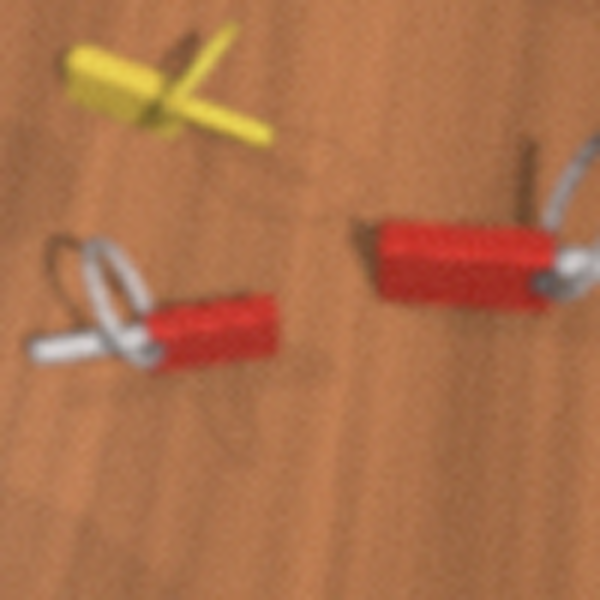

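View pics/crop_scene.png

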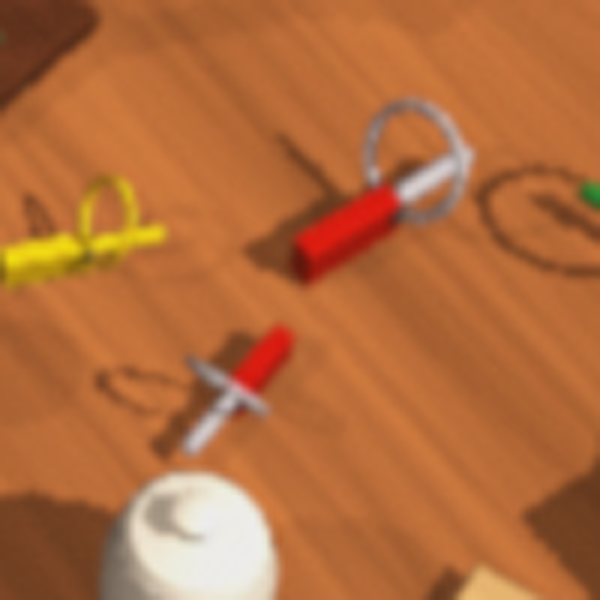

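View pics/crop_press.png

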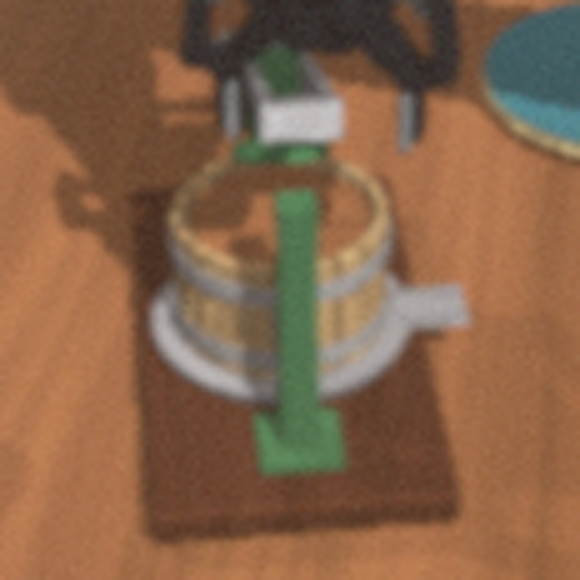

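The small red pin (scene ~(302,272), side ~(243,311)) is the target. The other three look-alikes are the larger red one (scene (316,247), side (287,299)), the yellow one (scene (270,254)) and the green one (scene (385,257)). The crops confirm that its grip is about 21 px long against 29 px for the other red. The fingers straddle the beam, so I'll rise first.

```bash
python3 -m pendant '[{"claw":-1,"delta_pos":[0,0,-0.04],"yaw":0},{"claw":-1,"delta_pos":[0,0,-0.08],"yaw":0},{"claw":-1,"delta_pos":[0,0,-0.12],"yaw":0},{"claw":-1,"delta_pos":[0,-0.03,-0.16],"yaw":0},{"claw":-1,"delta_pos":[0,-0.07,-0.18],"yaw":0}]'; python3 -m pendant '[{"claw":-1,"delta_pos":[0,-0.04,0],"yaw":0},{"claw":-1,"delta_pos":[0,-0.08,0],"yaw":0},{"claw":-1,"delta_pos":[0,-0.08,0],"yaw":0}]'
python3 - <<'E'
from h import *
shot("scene");shot("side","side1");shot("wrist","wrist1")
print(env.get_state()["tool_pos"],env.get_state()["ee_rot"])
for t in ["press","hole_drawn","beam_end","pin_grip","pin_face","pin_tip"]:
    for n in ["wrist","side"]:
        print(t,n,[(np.round(o["point"],1).tolist(),round(o["p"],2)) for o in spotter.landmark_of(t,n)])
E
```

```text
clock: 2.67
tool_pos: [549.6, 59.5, 409.6]
ee_rot: [0.0, 1.0, -0.002, 0.002]
force: [0.2, 0.4, 0.3]
width: 85.7
clock: 2.92
tool_pos: [550.0, 146.5, 405.2]
ee_rot: [-0.001, 1.0, 0.002, -0.0]
force: [-0.1, -1.0, -1.0]
width: 85.3
[549.98984118 141.21747737 405.58529971] [ 1.91326804e-04  9.99999720e-01  6.83564560e-04 -2.36119342e-04]
press wrist [([275.2, 273.0], 0.61)]
press side [([246.0, 211.7], 0.87), ([227.7, 300.5], 0.16)]
hole_drawn wrist [([263.5, 270.3], 0.97), ([263.0, 294.2], 0.32)]
hole_drawn side [([251.6, 181.6], 0.62)]
beam_end wrist [([264.0, 296.5], 0.71), ([288.1, 54.5], 0.25)]
beam_end side [([250.7, 158.1], 0.95)]
pin_grip wrist [([107.5, 20.4], 0.7), ([191.3, 88.4], 0.69), ([247.0, 63.6], 0.68), ([282.4, 140.3], 0.66), ([320.2, 18.7], 0.21)]
pin_grip side [([227.8, 269.5], 0.71), ([287.1, 299.3], 0.62), ([244.0, 310.3], 0.57), ([357.3, 357.5], 0.55), ([246.0, 210.2], 0.42)]
pin_face wrist [([111.4, 35.4], 0.86), ([171.6, 96.2], 0.84), ([264.9, 61.1], 0.83), ([262.5, 131.4], 0.79)]
pin_face side [([300.7, 294.5], 0.97), ([233.5, 310.2], 0.82), ([351.6, 342.9], 0.78), ([238.9, 273.1], 0.59)]
pin_tip wrist [([288.3, 55.8], 0.98), ([116.1, 68.7], 0.96), ([263.8, 63.3], 0.73), ([242.6, 124.3], 0.62)]
pin_tip side [([213.9, 313.4], 0.87), ([342.6, 315.5], 0.68), ([322.4, 297.9], 0.66), ([254.2, 277.9], 0.58)]
```

View pics/wrist1.png

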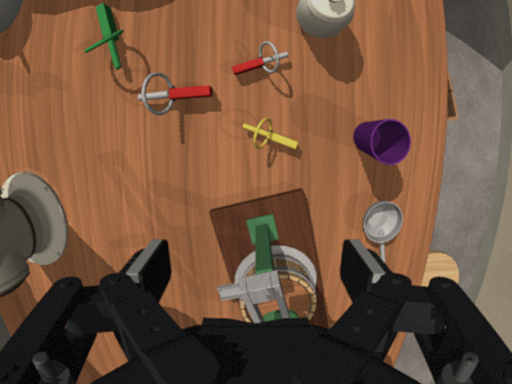

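View pics/side1.png

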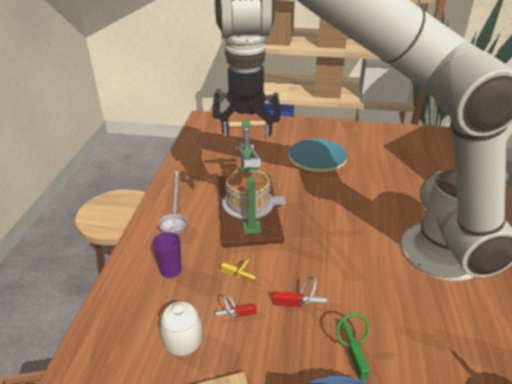

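Run:
```python
from h import *
reload()
c=CAM["wrist"]["color"][180:330,195:345]; cv2.imwrite("pics/wc.png",cv2.resize(cv2.cvtColor(c,cv2.COLOR_RGB2BGR),None,fx=5,fy=5,interpolation=cv2.INTER_CUBIC)[:600])
c=CAM["side"]["color"][110:260,205:305]; cv2.imwrite("pics/sc.png",cv2.resize(cv2.cvtColor(c,cv2.COLOR_RGB2BGR),None,fx=4,fy=4,interpolation=cv2.INTER_CUBIC))
c=CAM["scene"]["color"][140:240,180:280]; cv2.imwrite("pics/cc.png",cv2.resize(cv2.cvtColor(c,cv2.COLOR_RGB2BGR),None,fx=6,fy=6,interpolation=cv2.INTER_CUBIC))
```

```text
(no output)
```

View pics/wc.png

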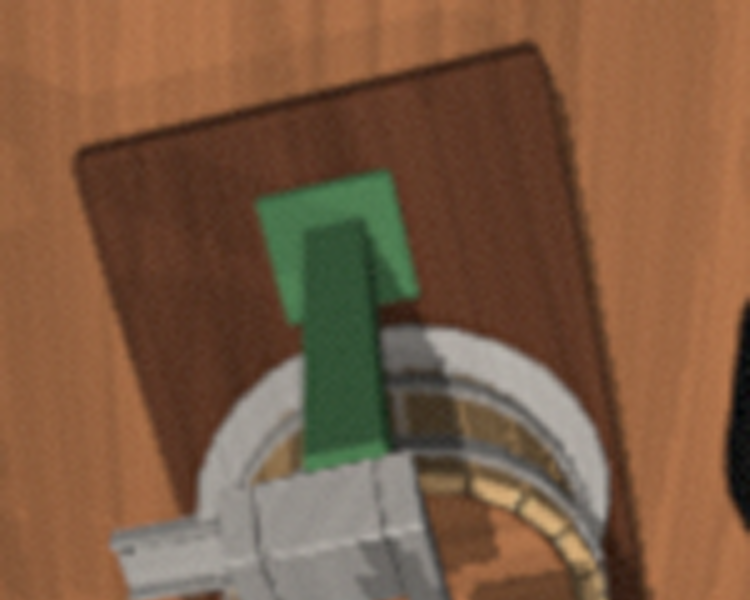

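View pics/sc.png

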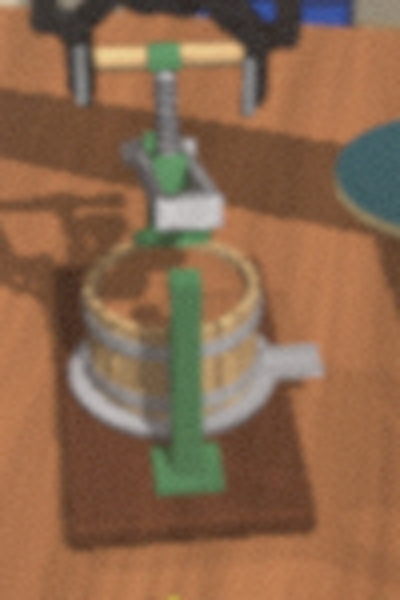

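View pics/cc.png

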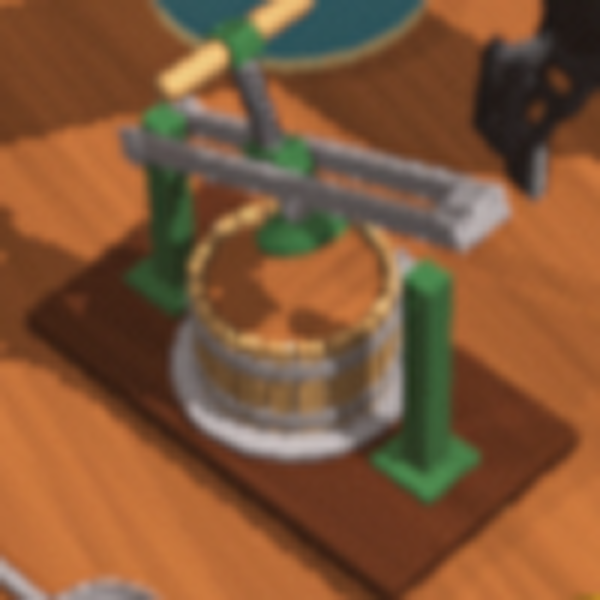

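```bash
cat > fit.py <<'E'
from h import *
reload()
def W(p,X):
    x,y,a=p[:3]; c,s=np.cos(a),np.sin(a); X=np.asarray(X,float)
    return np.array([x+c*X[0]-s*X[1],y+s*X[0]+c*X[1],X[2]])
def be(th): # beam_end in press frame
    return [0,-115+282*np.cos(th)-10*np.sin(th),170+282*np.sin(th)+10*np.cos(th)]
obs=[("wrist",(-89,169,'t'),(211,211)),("wrist",(89,169,'t'),(303,189)),
("scene",(90,-170,'b'),(185,193.8)),("scene",(-90,170,'t'),(275.8,213)),("scene",(90,170,'b'),(246,240)),
("side",(90,170,'b'),(222.5,246)),("side",(-90,170,'b'),(283,242)),("side",(90,-170,'t'),(220,177.5)),
("scene",(0,115,204),(251.7,185.5)),("side",(0,115,204),(251.5,178)),
("scene","be",(255.6,169.4)),("side","be",(250.7,158.1)),("wrist","be",(263.5,296.5))]
def res(p,full=False):
    r=[]
    for n,X,uv in obs:
        if X=="be": X=be(p[3])
        else: X=[X[0],X[1],{'t':p[4],'b':0}.get(X[2],X[2])]
        r.append((proj(n,W(p,X))[0]-uv)/(1. if n!="wrist" else 1.))
    return np.array(r) if full else np.concatenate(r)
s=least_squares(res,[590,-95,.2,.35,20],loss='soft_l1')
print(np.round(s.x,3)); 
for o,r in zip(obs,res(s.x,True)): print(o,np.round(r,1))
np.save("press.npy",s.x)
p=s.x
for X in ([0,115,190],[-44,115,190],be(p[3]),be(0),[0,-115,170]): print(np.round(W(p,X),1))
# pin B from wrist
for nm,uv,z in [("grip",(247,63.6),26-13),("face",(264.9,61.1),18),("tip",(288.3,55.8),18)]: print(nm,np.round(onz("wrist",uv,z),1))
for nm,uv,z in [("grip",(244.5,310.5),13),("face",(233.4,311.2),18),("tip",(214.5,314),18)]: print(nm,np.round(onz("side",uv,z),1))
for nm,uv,z in [("grip",(305.8,271.2),13),("face",(294.8,274.5),18),("tip",(290.6,286.6),18)]: print(nm,np.round(onz("scene",uv,z),1))
E
python3 fit.py
python3 - <<'E'
from h import *
reload(); crop("wrist",265,60,45,"pinw",6)
E
```

```text
[ 5.88258e+02 -1.09510e+02  2.13000e-01  3.92000e-01  1.73990e+01]
('wrist', (-89, 169, 't'), (211, 211)) [-0.8  0.1]
('wrist', (89, 169, 't'), (303, 189)) [0.1 3. ]
('scene', (90, -170, 'b'), (185, 193.8)) [-0.7  0.9]
('scene', (-90, 170, 't'), (275.8, 213)) [0.1 0.3]
('scene', (90, 170, 'b'), (246, 240)) [-2.8  2.7]
('side', (90, 170, 'b'), (222.5, 246)) [-0.6  2.7]
('side', (-90, 170, 'b'), (283, 242)) [0.1 3.2]
('side', (90, -170, 't'), (220, 177.5)) [0.2 0.7]
('scene', (0, 115, 204), (251.7, 185.5)) [-1.8  0.2]
('side', (0, 115, 204), (251.5, 178)) [-0.7  1.1]
('scene', 'be', (255.6, 169.4)) [0.  3.9]
('side', 'be', (250.7, 158.1)) [0.4 0.7]
('wrist', 'be', (263.5, 296.5)) [-0.9  0.9]
[564.    2.9 190. ]
[521.   -6.4 190. ]
[558.3  29.1 287. ]
[553.   53.7 180. ]
[ 612.6 -221.9  170. ]
grip [535.4 308.2  13. ]
face [566.9 312.   18. ]
tip [608.2 322.9  18. ]
grip [537.1 302.2  13. ]
face [563.3 311.9  18. ]
tip [607.8 326.4  18. ]
grip [525.9 308.   13. ]
face [568.9 299.9  18. ]
tip [610.  330.7  18. ]
```

View pics/pinw.png

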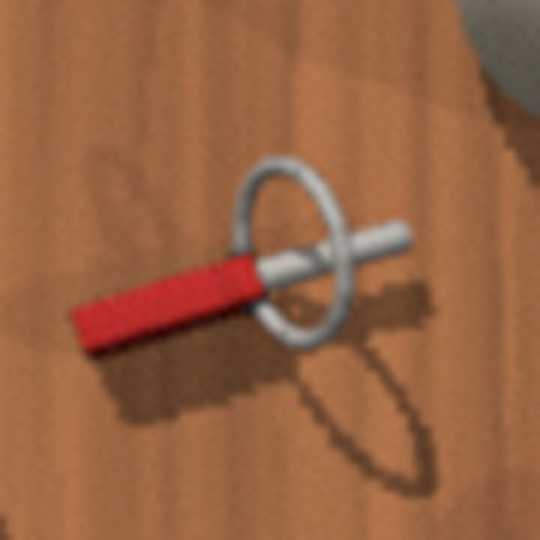

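```bash
python3 -m pendant '[{"claw":1,"delta_pos":[0.003,0.04,0.01],"yaw":0},{"claw":1,"delta_pos":[0.006,0.076,0.025],"yaw":0},{"claw":1,"delta_pos":[0.008,0.107,0.05],"yaw":0},{"claw":1,"delta_pos":[0.008,0.107,0.08],"yaw":0},{"claw":1,"delta_pos":[0.008,0.107,0.08],"yaw":0}]' 40;  python3 -m pendant '[{"claw":1,"delta_pos":[0,0,0],"yaw":0},{"claw":1,"delta_pos":[0,0,0],"yaw":0}]'
python3 - <<'E'
from h import *
shot("scene","scene2");shot("side","side2");shot("wrist","wrist2")
print(env.get_state()["tool_pos"],env.get_state()["force"])
crop("side",250,160,50,"s2c"); crop("scene",255,170,50,"c2c");
E
```

```text
clock: 4.08
tool_pos: [556.2, 32.2, 318.8]
ee_rot: [0.0, 1.0, -0.001, -0.005]
force: [0.1, 1.2, -1.6]
width: 25.2
clock: 4.25
tool_pos: [558.2, 34.5, 328.2]
ee_rot: [-0.0, 1.0, 0.0, 0.001]
force: [0.5, -0.3, 0.9]
width: 0.8
[558.75321918  34.73441311 328.35122544] [0.13827507 0.47053476 0.29059507]
```

View pics/s2c.png

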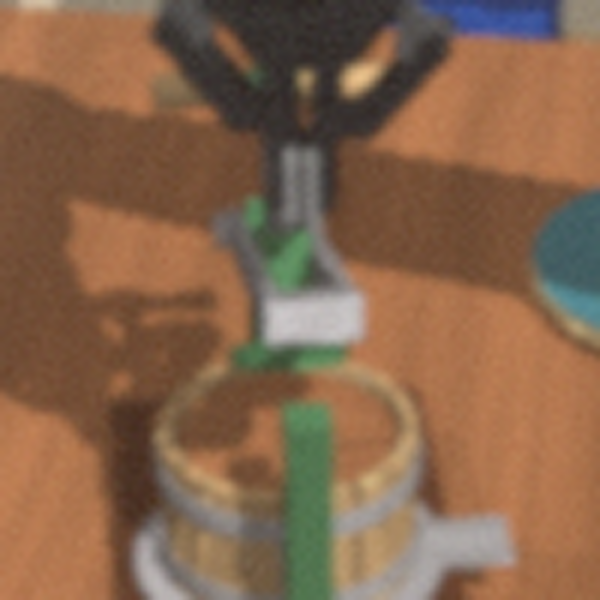

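View pics/c2c.png

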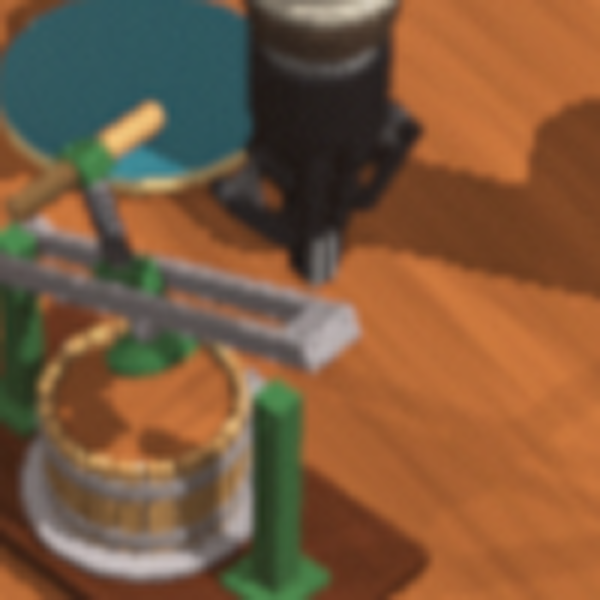

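View pics/wrist2.png

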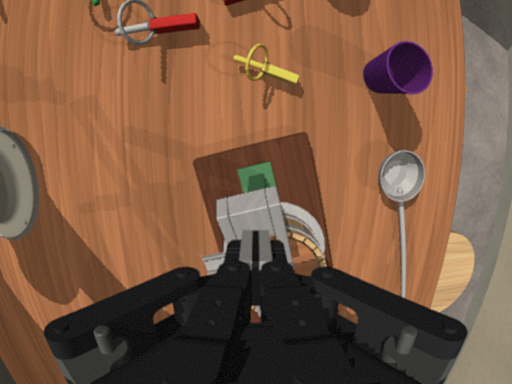

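Run:
```python
from h import *
for n in ["scene","side","wrist"]: shot(n)
st=env.get_state(); print(st["tool_pos"])
for n in CAM: 
    print(n,"tcp",proj(n,st["tool_pos"]).round(1),"be pred",proj(n,[558.3,29.1,287]).round(1),[(np.round(o["point"],1).tolist(),round(o["p"],2)) for o in spotter.landmark_of("beam_end",n)])
```

```text
[558.47611586  34.40071629 327.00967301]
scene tcp [[256.7 165.9]] be pred [[255.6 173.3]] [([256.7, 171.4], 0.68)]
side tcp [[250.6 146.5]] be pred [[251.1 158.7]] [([251.5, 159.3], 0.98), ([226.0, 301.0], 0.72)]
wrist tcp [[254.8 247.7]] be pred [[254.3 229.5]] [([255.2, 226.7], 0.93)]
```

```bash
python3 -m pendant '[{"claw":1,"delta_pos":[0,0,0.02],"yaw":0},{"claw":1,"delta_pos":[0,0,0.032],"yaw":0},{"claw":1,"delta_pos":[0,-0.001,0.038],"yaw":0},{"claw":1,"delta_pos":[0,-0.002,0.044],"yaw":0},{"claw":1,"delta_pos":[0,-0.003,0.050],"yaw":0}]'; python3 -m pendant '[{"claw":1,"delta_pos":[0,-0.001,0.008],"yaw":0},{"claw":1,"delta_pos":[-0.001,-0.003,0.016],"yaw":0},{"claw":1,"delta_pos":[-0.001,-0.005,0.024],"yaw":0}]'
```

```text
clock: 5.12
tool_pos: [558.0, 37.0, 276.1]
ee_rot: [-0.0, 1.0, -0.0, 0.0]
force: [0.2, -0.1, 3.2]
width: 0.2
clock: 5.37
tool_pos: [557.0, 42.1, 251.4]
ee_rot: [-0.0, 1.0, -0.0, 0.0]
force: [-1.5, 0.9, 2.3]
width: 0.2
```

```bash
python3 -m pendant '[{"claw":1,"delta_pos":[-0.001,-0.002,0.01],"yaw":0},{"claw":1,"delta_pos":[-0.001,-0.004,0.02],"yaw":0},{"claw":1,"delta_pos":[-0.002,-0.006,0.03],"yaw":0},{"claw":1,"delta_pos":[-0.002,-0.008,0.04],"yaw":0},{"claw":1,"delta_pos":[-0.002,-0.009,0.05],"yaw":0}]'; python3 -m pendant '[{"claw":1,"delta_pos":[0,-0.001,0.004],"yaw":0},{"claw":1,"delta_pos":[0,-0.001,0.008],"yaw":0},{"claw":1,"delta_pos":[0,-0.001,0.012],"yaw":0}]';  python3 -m pendant '[{"claw":1,"delta_pos":[0,0,0.002],"yaw":0},{"claw":1,"delta_pos":[0,0,0.004],"yaw":0}]'
```

```text
clock: 5.78
tool_pos: [554.8, 51.0, 200.8]
ee_rot: [0.0, 1.0, 0.0, -0.0]
force: [-0.9, 0.3, 2.2]
width: 0.2
clock: 6.03
tool_pos: [555.0, 52.0, 189.6]
ee_rot: [-0.0, 1.0, 0.0, 0.0]
force: [-0.7, 1.0, 1.8]
width: 0.2
clock: 6.2
tool_pos: [555.1, 51.9, 185.9]
ee_rot: [-0.0, 1.0, -0.0, 0.0]
force: [-0.5, 0.3, 2.0]
width: -0.1
```

```bash
python3 -m pendant '[{"claw":1,"delta_pos":[0,0,0.0015],"yaw":0},{"claw":1,"delta_pos":[0,0,0.003],"yaw":0}]'; python3 -m pendant '[{"claw":1,"delta_pos":[0,0,0.001],"yaw":0},{"claw":1,"delta_pos":[0,0,0.002],"yaw":0}]'; python3 -m pendant '[{"claw":1,"delta_pos":[0,0,0.001],"yaw":0}]'
```

```text
clock: 6.37
tool_pos: [555.1, 51.9, 183.0]
ee_rot: [-0.0, 1.0, -0.0, 0.0]
force: [-0.9, 0.1, 1.0]
width: 0.5
clock: 6.53
tool_pos: [555.1, 51.9, 180.9]
ee_rot: [-0.0, 1.0, -0.0, 0.0]
force: [-1.3, 1.9, 0.7]
width: -0.4
clock: 6.62
tool_pos: [555.1, 51.9, 180.0]
ee_rot: [-0.0, 1.0, -0.0, 0.0]
force: [-1.0, 1.1, 14.9]
width: 0.1
```

```bash
python3 -m pendant '[{"claw":1,"delta_pos":[0,0,-0.04],"yaw":0},{"claw":1,"delta_pos":[0,0,-0.08],"yaw":0},{"claw":1,"delta_pos":[-0.01,0.01,-0.115],"yaw":0},{"claw":1,"delta_pos":[-0.035,0.04,-0.12],"yaw":0},{"claw":1,"delta_pos":[-0.06,0.07,-0.12],"yaw":0}]'; python3 -m pendant '[{"claw":1,"delta_pos":[-0.025,0.03,0],"yaw":0},{"claw":1,"delta_pos":[-0.049,0.06,0.01],"yaw":0},{"claw":1,"delta_pos":[-0.049,0.07,0.05],"yaw":0},{"claw":1,"delta_pos":[-0.049,0.07,0.09],"yaw":0},{"claw":1,"delta_pos":[-0.049,0.07,0.12],"yaw":0}]'; python3 -m pendant '[{"claw":1,"delta_pos":[0,0,0],"yaw":0},{"claw":1,"delta_pos":[0,0,0],"yaw":0},{"claw":1,"delta_pos":[0,0,0],"yaw":0}]'
python3 - <<'E'
from h import *
for n in ["scene","side","wrist"]: shot(n,n+"3")
st=env.get_state(); print(st["tool_pos"],st["force"])
h=[564,2.9,190]
print(proj("wrist",h),proj("side",h),proj("scene",h))
E
```

```text
clock: 7.03
tool_pos: [495.6, -18.3, 302.3]
ee_rot: [0.0, 1.0, 0.001, 0.002]
force: [0.2, 0.0, -0.1]
width: 0.1
clock: 7.45
tool_pos: [445.1, -89.1, 177.4]
ee_rot: [0.0, 1.0, -0.001, -0.0]
force: [0.1, 0.2, -0.5]
width: 0.1
clock: 7.7
tool_pos: [446.7, -88.2, 182.0]
ee_rot: [0.0, 1.0, 0.0, 0.001]
force: [0.2, -0.3, 0.3]
width: 0.0
[447.1316994  -88.19345877 182.12073662] [-0.36241098 -0.63972255  0.25704272]
[[469.91001039  87.95646183]] [[250.79066692 183.23388795]] [[249.86586621 188.30986435]]
```

View pics/wrist3.png

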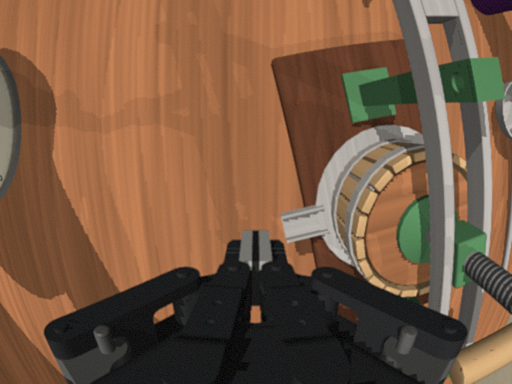

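View pics/side3.png

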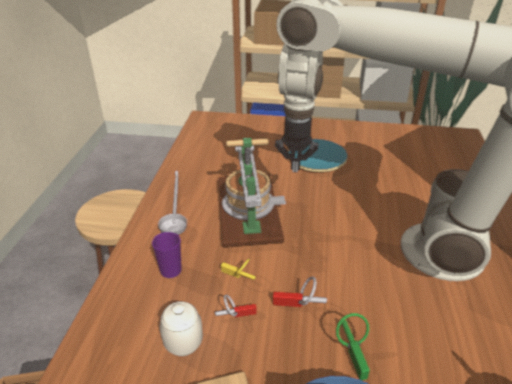

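The beam is down, and wrist3 shows the hole in the post at about (458,84). I'll take a zoomed crop to measure it.

Run:
```python
from h import *
reload()
c=CAM["wrist"]["color"][40:130,337:512]; c=cv2.resize(cv2.cvtColor(c,cv2.COLOR_RGB2BGR),None,fx=4.5,fy=4.5,interpolation=cv2.INTER_CUBIC); cv2.imwrite("pics/hole3.png",c); print(c.shape)
c=CAM["wrist"]["color"][30:180,260:410]; c=cv2.resize(cv2.cvtColor(c,cv2.COLOR_RGB2BGR),None,fx=4,fy=4,interpolation=cv2.INTER_CUBIC); cv2.imwrite("pics/base3.png",c)
```

```text
(405, 788, 3)
```

View pics/hole3.png

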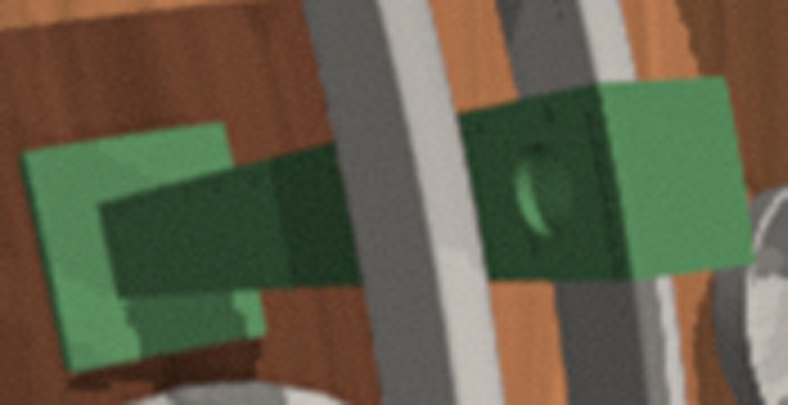

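View pics/base3.png

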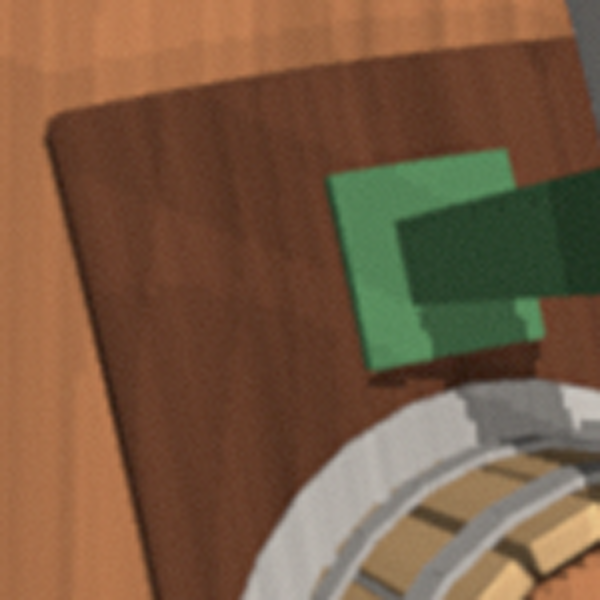

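```bash
cat > fit3.py <<'E'
from h import *
reload()
from fit import W
c4=lambda u,v:np.array([337+u/4.5,40+v/4.5]); b4=lambda u,v:np.array([260+u/4,30+v/4])
top=[((-11,11),c4(603,86)),((-11,-11),c4(632,279)),((11,11),c4(726,78)),((11,-11),c4(752,262))]
hole=c4(540,190)
bar=[c4(378,0),c4(410,130),c4(440,270),c4(455,390)]
baseL=[b4(50,140),b4(95,320),b4(150,580)]  # x=-90
baseF=[b4(70,115),b4(300,70),b4(500,45)] # y=170
# p: x,y,yaw, leany(offset at top), dz, hz, hy
def back(uv,z,p):
    X=onz("wrist",uv,z); d=X[:2]-p[:2]; c,s=np.cos(p[2]),np.sin(p[2]); return np.array([c*d[0]+s*d[1],-s*d[0]+c*d[1]])
def onx(uv,x,p):
    c,w=ray("wrist",uv); cc,s=np.cos(p[2]),np.sin(p[2]); n=np.array([cc,s,0]); t=(x-n@(c-np.r_[p[:2],0]))/(n@w); X=c+t*w; d=X[:2]-p[:2]; return np.array([-s*d[0]+cc*d[1],X[2]])
def res(p):
    r=[]
    for (a,b),uv in top: r+=list(back(uv,204+p[4],p)-[a,115+b+p[3]])
    for uv in bar: r.append(back(uv,180,p)[0]+21)
    for uv in baseL: r.append((back(uv,17.4,p)[0]+90)*.5)
    for uv in baseF: r.append((back(uv,17.4,p)[1]-170)*.5)
    r+=[p[4]/1.5,p[3]/4]
    return np.array(r)
s=least_squares(res,[588,-110,.213,0,0],loss='soft_l1'); p=s.x
print("x y yaw lean dz",np.round(p,3)); print(np.round(res(p),1))
q=onx(hole,-11,p); print("hole y,z on near face (press)",q.round(2)); print("hole world near face",W(p,[-11,q[0],q[1]]).round(1))
np.save("press3.npy",np.r_[p,q])
for nm,X in [("hole_drawn",[0,115,190]),("be",[0,167,180])]:
    w=W(p,X); print(nm,w.round(1),[proj(n,w).round(1).tolist() for n in CAM])
E
python3 fit3.py | tail -8
```

```text
tip [610.  330.7  18. ]
x y yaw lean dz [ 5.91217e+02 -1.04032e+02  2.40000e-01 -6.83000e-01  1.68400e+00]
[ 0.7 -0.4 -0.1  0.2  0.5 -0.1 -0.4  0.2 -0.6 -0.4  0.1 -0.4  0.4  0.5
 -0.  -0.3  0.2  0.2  1.1 -0.2]
hole y,z on near face (press) [114.24 191.06]
hole world near face [553.4   4.3 191.1]
hole_drawn [563.9   7.7 190. ] [[[250.6, 189.1]], [[250.6, 184.2]], [[469.7, 79.5]]]
be [551.5  58.2 180. ] [[[261.3, 198.5]], [[252.4, 198.2]], [[437.5, -4.6]]]
```

```bash
python3 -m pendant '[{"claw":1,"delta_pos":[0,0,-0.04],"yaw":0},{"claw":1,"delta_pos":[0,-0.01,-0.08],"yaw":0},{"claw":0,"delta_pos":[0.0,-0.04,-0.10],"yaw":7},{"claw":0,"delta_pos":[0.01,-0.08,-0.10],"yaw":14},{"claw":0,"delta_pos":[0.02,-0.12,-0.10],"yaw":21}]'
cat > to.py <<'E'
import sys
from h import *
from scipy.spatial.transform import Rotation as Ro
def delta(target,yawdir=None):
    st=env.get_state(); q=st["ee_rot"]; R=Ro.from_quat([q[1],q[2],q[3],q[0]]).as_matrix()
    d=R.T@(np.asarray(target)-st["tool_pos"])
    o="tcp %s force %s delta(tool) %s dist %.1f"%(st["tool_pos"].round(1),st["force"].round(1),d.round(1),np.linalg.norm(d))
    f=-R[:,1]; a=np.degrees(np.arctan2(f[1],f[0])); o+=" fwd angle %.2f"%a
    if yawdir is not None: o+=" yaw needed %.2f"%(-(yawdir-a))
    print(o)
if __name__=="__main__": 
    v=[float(x) for x in sys.argv[1:]]; delta(v[:3],v[3] if len(v)>3 else None)
E
python3 to.py 535 308 180 12
```

```text
clock: 8.27
tool_pos: [464.4, 21.2, 283.3]
ee_rot: [-0.001, 0.986, -0.169, 0.003]
force: [1.0, -1.0, -0.7]
width: 35.6
tcp [464.4  21.2 283.3] force [ 1.  -1.  -0.7] delta(tool) [ -29.5 -293.8  103.7] dist 312.9 fwd angle 70.54 yaw needed 58.54
```

```bash
python3 -m pendant '[{"claw":-0.3,"delta_pos":[-0.004,-0.04,0.0],"yaw":7},{"claw":-0.3,"delta_pos":[-0.008,-0.08,0.0],"yaw":14},{"claw":-0.3,"delta_pos":[-0.012,-0.12,0.0],"yaw":21},{"claw":-0.3,"delta_pos":[-0.016,-0.16,0.01],"yaw":28},{"claw":-0.3,"delta_pos":[-0.02,-0.2,0.02],"yaw":35}]'
python3 to.py 535 308 180 12
```

```text
clock: 8.68
tool_pos: [508.0, 207.0, 264.6]
ee_rot: [-0.001, 0.897, -0.442, 0.001]
force: [0.6, 0.1, -0.3]
width: 55.9
tcp [508.  207.  264.6] force [ 0.6  0.1 -0.3] delta(tool) [-63.7 -82.7  84.8] dist 134.5 fwd angle 37.59 yaw needed 25.59
```

```bash
python3 -m pendant '[{"claw":-0.3,"delta_pos":[-0.016,-0.02,0.021],"yaw":7},{"claw":-0.3,"delta_pos":[-0.032,-0.04,0.042],"yaw":14},{"claw":-0.3,"delta_pos":[-0.048,-0.06,0.063],"yaw":20.5},{"claw":-0.3,"delta_pos":[-0.063,-0.078,0.085],"yaw":24},{"claw":-0.3,"delta_pos":[-0.063,-0.078,0.085],"yaw":24}]'
python3 -m pendant '[{"claw":-0.3,"delta_pos":[0,0,0],"yaw":0},{"claw":-0.3,"delta_pos":[0,0,0],"yaw":0}]'
python3 to.py 535 308 180 12
python3 - <<'E'
from h import *
shot("wrist","wrist4"); crop("wrist",250,200,90,"w4c",4)
for t in ["pin_grip","pin_face","pin_tip"]: print(t,[(np.round(o["point"],1).tolist(),round(o["p"],2)) for o in spotter.landmark_of(t,"wrist")])
E
```

```text
clock: 9.1
tool_pos: [561.7, 209.5, 180.3]
ee_rot: [-0.011, 0.816, -0.578, -0.019]
force: [0.5, -0.1, -0.4]
width: 55.5
clock: 9.27
tool_pos: [561.3, 209.0, 183.6]
ee_rot: [-0.012, 0.816, -0.578, -0.017]
force: [-0.0, 0.2, -0.5]
width: 55.0
tcp [561.3 209.  183.6] force [-0.   0.2 -0.5] delta(tool) [-101.9   -8.     7.9] dist 102.5 fwd angle 19.33 yaw needed 7.33
pin_grip [([175.3, 173.7], 0.86), ([306.2, 164.7], 0.78)]
pin_face [([171.8, 150.2], 0.95), ([290.6, 179.4], 0.84), ([347.5, 21.4], 0.69), ([181.3, 291.9], 0.51), ([95.6, 322.5], 0.39)]
pin_tip [([171.0, 104.0], 0.98), ([265.2, 212.6], 0.63), ([476.3, 235.1], 0.39)]
```

View pics/wrist4.png

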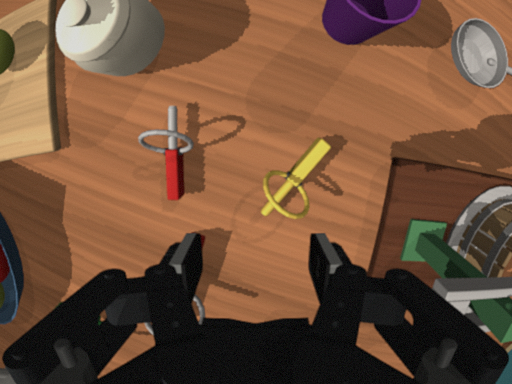

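```bash
python3 -c "
from h import *
s=env.get_state();print(s['q'].round(3),s['tool_pos'],s['ee_rot'],s['torque'].round(2),s['joint_torque'].round(1))"
```

```text
[0.338 0.193 0.201 1.579 0.043 3.141] [560.96149104 210.11093581 183.87496378] [-0.01235626  0.81610783 -0.57750803 -0.01731492] [-0.04  0.04  0.03] [ -0.3 -58.8  46.9   0.    0.1   0. ]
```

Run:
```python
from h import *
reload(); crop("wrist",170,150,60,"w4c",5)
for nm,uv,z in [("grip",(175.3,173.7),13),("face",(171.8,150.2),18),("tip",(171,104),18)]: print(nm,onz("wrist",uv,z).round(1))
```

```text
grip [535.5 302.7  13. ]
face [560.5 312.6  18. ]
tip [607.9 328.6  18. ]
```

View pics/w4c.png

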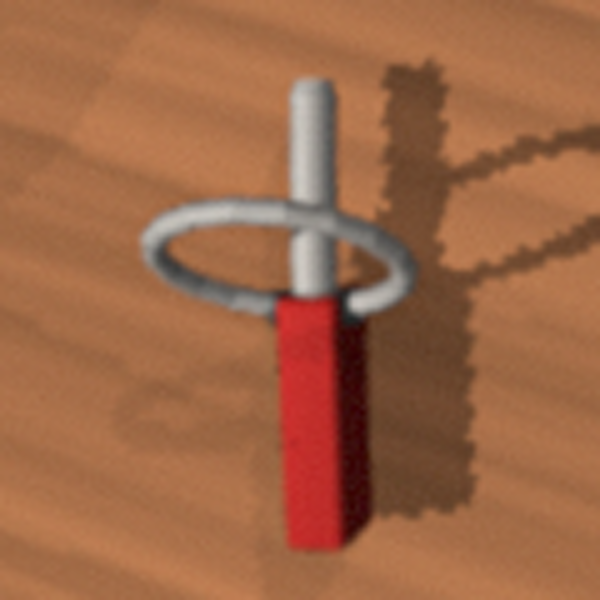

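Run:
```python
from h import *
reload(); c=lambda u,v:(110+u/5,90+v/5)
P=lambda u,v,z: onz("wrist",c(u,v),z)
fl,fr,bl,br=[P(*a,26) for a in [(278,303),(337,300),(290,548),(342,548)]]
f=(fl+fr)/2;b=(bl+br)/2
print("front",f.round(1),"back",b.round(1),"len",np.linalg.norm(f-b),"width",np.linalg.norm(fl-fr),np.linalg.norm(bl-br))
t=P(313,82,18); r=P(312,296,18); print("tip",t.round(1),"root",r.round(1))
ang=lambda v:np.degrees(np.arctan2(v[1],v[0])); print(ang(f-b),ang(t-r),ang(t-b), "mid",((f+b)/2).round(1))
```

```text
front [562.  310.7  26. ] back [510.7 294.2  26. ] len 53.9301729150301 width 13.295085851206222 12.116550434797801
tip [606. 326.  18.] root [561.8 312.3  18. ]
17.848905481478017 17.25404290342603 18.4653962228075 mid [536.3 302.5  26. ]
```

```bash
python3 -m pendant '[{"claw":-0.3,"delta_pos":[0,0,0],"yaw":-7},{"claw":-0.3,"delta_pos":[0,0,0],"yaw":-14},{"claw":-0.3,"delta_pos":[0,0,0],"yaw":-21},{"claw":-0.3,"delta_pos":[0,0,0],"yaw":-28},{"claw":-0.3,"delta_pos":[0,0,0],"yaw":-35}]'
python3 to.py 531 301 120 197.5
```

```text
clock: 9.88
tool_pos: [560.8, 210.2, 183.3]
ee_rot: [-0.017, 0.953, -0.302, -0.013]
force: [0.2, 0.3, 0.7]
width: 55.1
tcp [560.8 210.2 183.3] force [0.2 0.3 0.7] delta(tool) [-74.4 -55.5  67.3] dist 114.7 fwd angle 54.76 yaw needed -142.74
```

Run:
```python
from h import *
from scipy.spatial.transform import Rotation as Ro
s=env.get_state();q=s["ee_rot"];R=Ro.from_quat([q[1],q[2],q[3],q[0]]).as_matrix()
print(s["q"].round(3),R.round(4)); 
z=R[:,2]; a=np.radians(17.5); u=np.array([np.cos(a),np.sin(a),0]); v=np.array([-np.sin(a),np.cos(a),0])
print("pitch along pin deg",np.degrees(z@u),"roll across",np.degrees(z@v))
```

```text
[0.338 0.193 0.201 1.579 0.043 2.524] [[ 0.8167 -0.5768 -0.0148]
 [-0.576  -0.8165  0.0399]
 [-0.0351 -0.0241 -0.9991]]
pitch along pin deg -0.12124191284832109 roll across 2.4348841818255735
```

```bash
python3 -m pendant '[{"claw":-0.3,"delta_pos":[-0.020,-0.015,0.005],"yaw":-7},{"claw":-0.3,"delta_pos":[-0.040,-0.030,0.015],"yaw":-14},{"claw":-0.3,"delta_pos":[-0.060,-0.045,0.025],"yaw":-21},{"claw":-0.3,"delta_pos":[-0.074,-0.055,0.035],"yaw":-28},{"claw":-0.3,"delta_pos":[-0.074,-0.055,0.045],"yaw":-35}]'; for i in 1 2; do python3 -m pendant '[{"claw":-0.3,"delta_pos":[0,0,0],"yaw":-7},{"claw":-0.3,"delta_pos":[0,0,0],"yaw":-14},{"claw":-0.3,"delta_pos":[0,0,0],"yaw":-21},{"claw":-0.3,"delta_pos":[0,0,0],"yaw":-28},{"claw":-0.3,"delta_pos":[0,0,0],"yaw":-35}]'; done; python3 to.py 531 301 100 197.5
```

```text
clock: 10.3
tool_pos: [530.9, 302.5, 141.9]
ee_rot: [-0.02, 1.0, -0.001, -0.008]
force: [0.1, -1.3, 0.1]
width: 55.5
clock: 10.72
tool_pos: [531.9, 299.7, 142.2]
ee_rot: [-0.021, 0.954, 0.299, -0.001]
force: [-0.2, -0.3, 0.6]
width: 55.5
clock: 11.13
tool_pos: [531.9, 299.6, 142.2]
ee_rot: [-0.021, 0.82, 0.572, 0.005]
force: [-1.0, -0.5, -0.6]
width: 55.7
tcp [531.9 299.6 142.2] force [-1.  -0.5 -0.6] delta(tool) [-0.4 -0.2 42.2] dist 42.2 fwd angle 159.81 yaw needed -37.69
```

```bash
python3 -m pendant '[{"claw":-0.3,"delta_pos":[0,0,0.0],"yaw":-7.1},{"claw":-0.3,"delta_pos":[0,0,0.01],"yaw":-14.2},{"claw":-0.3,"delta_pos":[0,0,0.02],"yaw":-21.3},{"claw":-0.3,"delta_pos":[0,0,0.03],"yaw":-28.4},{"claw":-0.3,"delta_pos":[0,0,0.04],"yaw":-35.5}]'; python3 -m pendant '[{"claw":-0.3,"delta_pos":[0,0,0],"yaw":-2.2},{"claw":-0.3,"delta_pos":[0,0,0],"yaw":-2.2},{"claw":-0.3,"delta_pos":[0,0,0],"yaw":-2.2}]';python3 to.py 531 301 4 197.5
python3 - <<'E'
from h import *
for n in ["scene","side","wrist"]: shot(n,n+"5")
crop("side",245,300,50,"s5c"); crop("scene",300,270,50,"c5c")
for X in [(536,302.5,13),(531,301,26)]: print(proj("wrist",X))
E
```

```text
clock: 11.55
tool_pos: [531.4, 301.3, 101.9]
ee_rot: [-0.018, 0.607, 0.795, 0.011]
force: [-0.6, -0.4, 0.3]
width: 55.8
clock: 11.8
tool_pos: [531.4, 301.2, 102.2]
ee_rot: [-0.018, 0.595, 0.804, 0.012]
force: [0.7, 1.0, -0.6]
width: 55.5
tcp [531.4 301.2 102.2] force [ 0.7  1.  -0.6] delta(tool) [-4.2 -0.2 98.1] dist 98.2 fwd angle -162.98 yaw needed -360.48
[[249.55958544 205.18512054]]
[[249.98399535 203.55221717]]
```

View pics/wrist5.png

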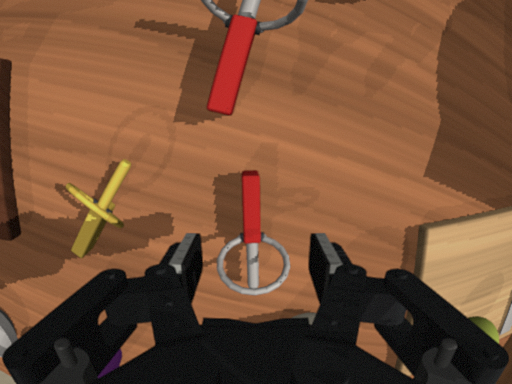

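View pics/s5c.png

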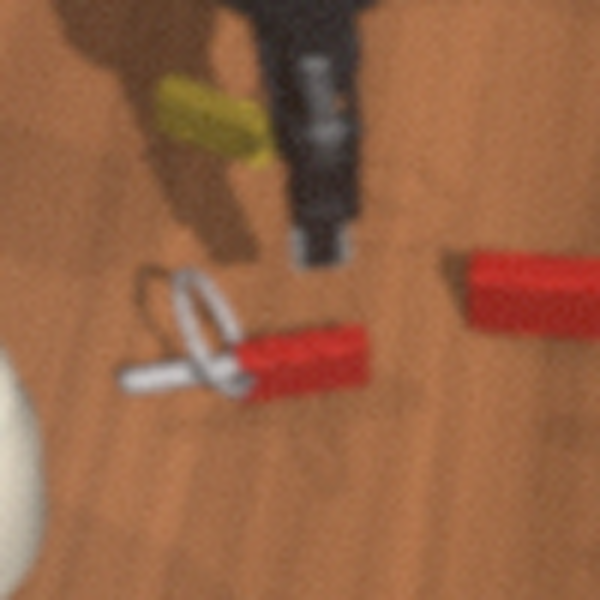

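View pics/c5c.png

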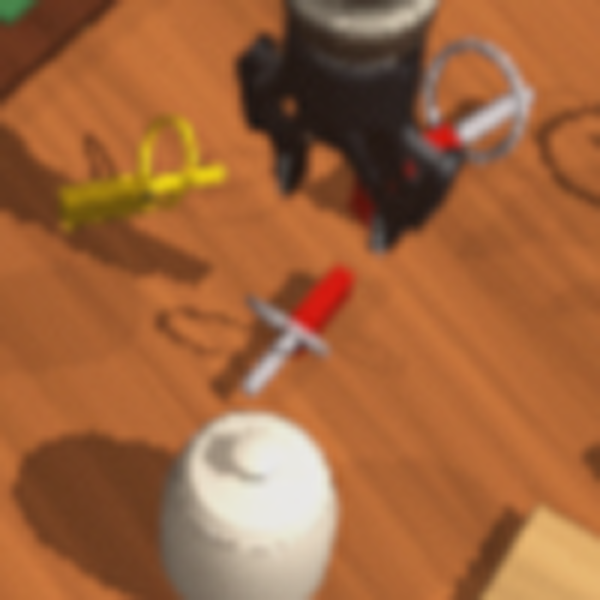

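Run:
```python
from h import *
reload(); crop("wrist",253,225,70,"w5c",5)
```

```text
(no output)
```

View pics/w5c.png

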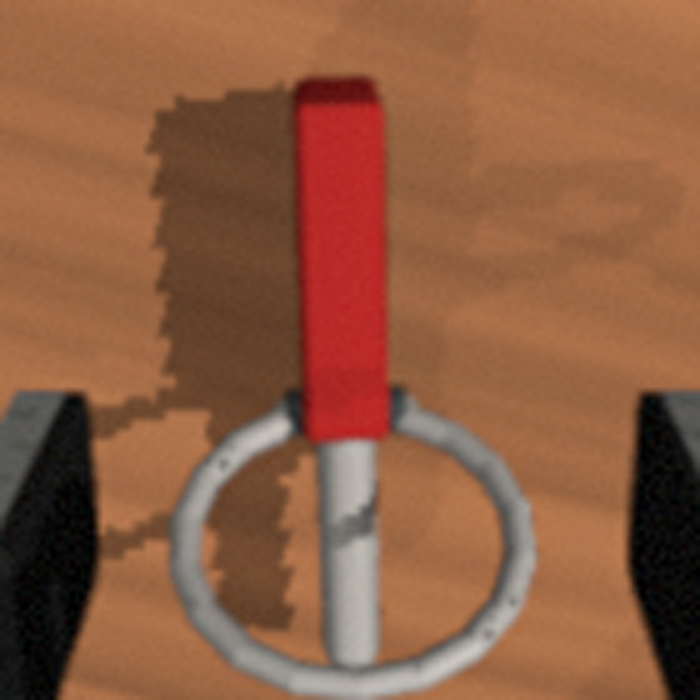

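Run:
```python
from h import *
reload(); c=lambda u,v:(183+u/5,155+v/5)
P=lambda u,v,z: onz("wrist",c(u,v),z)
bl,br,fl,fr=[P(*a,26) for a in [(298,102),(384,102),(306,440),(388,438)]]
f=(fl+fr)/2;b=(bl+br)/2
print("front",f.round(1),"back",b.round(1),"len",np.linalg.norm(f-b),"width",np.linalg.norm(fl-fr),np.linalg.norm(bl-br))
t=P(353,660,18); r=P(348,442,18); print("tip",t.round(1),"root",r.round(1))
ang=lambda v:np.degrees(np.arctan2(v[1],v[0])); print(ang(f-b),ang(t-r),ang(t-b), "mid",((f+b)/2).round(1))
m=(f+b)/2-5*(f-b)/np.linalg.norm(f-b); print("grasp",m)
import to
m[2]=4; to.delta(m,180+ang(f-b))
```

```text
front [562.  312.3  26. ] back [509.7 295.5  26. ] len 54.99066109104497 width 13.199515307585543 12.922040765031637
tip [606.9 327.3  18. ] root [565.8 313.9  18. ]
17.78428614037372 17.985444836544765 18.07557280479062 mid [535.8 303.9  26. ]
grasp [531.0746809  302.40418542  26.        ]
tcp [531.7 301.  102.1] force [0.3 0.4 0.4] delta(tool) [-2.7  0.1 98.1] dist 98.1 fwd angle -162.97 yaw needed -360.76
```

```bash
python3 -m pendant '[{"claw":-0.3,"delta_pos":[-0.001,0,0.025],"yaw":-0.8},{"claw":-0.3,"delta_pos":[-0.002,0,0.05],"yaw":-0.8},{"claw":-0.3,"delta_pos":[-0.0027,0,0.07],"yaw":-0.8},{"claw":-0.3,"delta_pos":[-0.0027,0,0.08],"yaw":-0.8},{"claw":-0.3,"delta_pos":[-0.0027,0,0.08],"yaw":-0.8}]'; python3 to.py 531 302.4 4 197.8
python3 - <<'E'
from h import *
for n in ["wrist"]: shot(n,n+"6")
E
```

```text
clock: 12.37
tool_pos: [529.8, 300.7, 19.1]
ee_rot: [-0.019, 0.589, 0.808, 0.01]
force: [-0.4, -0.1, 0.6]
width: 55.8
tcp [529.8 300.7  19.1] force [-0.4 -0.1  0.6] delta(tool) [ 0.6  1.8 15.1] dist 15.2 fwd angle -162.15 yaw needed -359.95
```

View pics/wrist6.png

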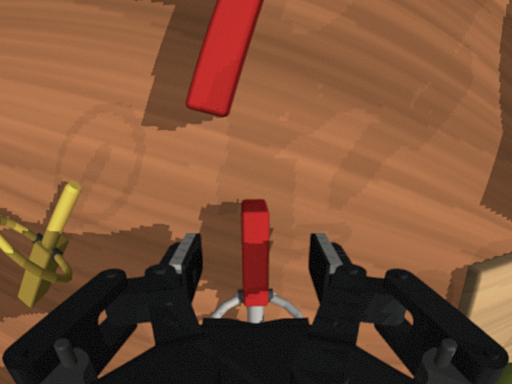

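```bash
python3 -m pendant '[{"claw":-0.3,"delta_pos":[0.0006,0.002,0.008],"yaw":0},{"claw":-0.3,"delta_pos":[0.0006,0.002,0.015],"yaw":0},{"claw":-0.3,"delta_pos":[0.0006,0.002,0.015],"yaw":0}]'; python3 -m pendant '[{"claw":1,"delta_pos":[0,0,0],"yaw":0},{"claw":1,"delta_pos":[0,0,0],"yaw":0},{"claw":1,"delta_pos":[0,0,0],"yaw":0},{"claw":1,"delta_pos":[0,0,0],"yaw":0},{"claw":1,"delta_pos":[0,0,0],"yaw":0}]' 60;  python3 -m pendant '[{"claw":1,"delta_pos":[0,0,0],"yaw":0},{"claw":1,"delta_pos":[0,0,0],"yaw":0},{"claw":1,"delta_pos":[0,0,0],"yaw":0}]'
```

```text
clock: 12.67
tool_pos: [532.4, 303.1, 5.6]
ee_rot: [-0.018, 0.588, 0.808, 0.011]
force: [-0.4, 0.7, 0.7]
width: 55.1
clock: 13.08
tool_pos: [532.7, 303.2, 7.0]
ee_rot: [-0.018, 0.588, 0.808, 0.012]
force: [-0.0, 0.5, 3.4]
width: 12.8
clock: 13.33
tool_pos: [532.7, 303.2, 6.9]
ee_rot: [-0.018, 0.588, 0.808, 0.012]
force: [-1.2, -0.6, 5.4]
width: 13.0
```

```bash
python3 -m pendant '[{"claw":1,"delta_pos":[0,0,-0.02],"yaw":0},{"claw":1,"delta_pos":[0,0,-0.05],"yaw":0},{"claw":1,"delta_pos":[0,0,-0.09],"yaw":0},{"claw":1,"delta_pos":[0,0,-0.13],"yaw":0},{"claw":1,"delta_pos":[0,0,-0.17],"yaw":0}]' ; python3 -m pendant '[{"claw":1,"delta_pos":[0,0,-0.03],"yaw":0},{"claw":1,"delta_pos":[0,0,-0.05],"yaw":0},{"claw":1,"delta_pos":[0,0,-0.05],"yaw":0},{"claw":1,"delta_pos":[0,0,-0.05],"yaw":0}]'
python3 - <<'E'
from h import *
for n in ["scene","side","wrist"]: shot(n,n+"7")
s=env.get_state(); print(s["tool_pos"],s["force"],s["width"])
for t in ["pin_grip","pin_face","pin_tip"]: print(t,[(n,[(np.round(o["point"],1).tolist(),round(o["p"],2)) for o in spotter.landmark_of(t,n)][:4]) for n in ("side","scene")])
T=s["tool_pos"]; a=proj("side",T)[0];b=proj("scene",T)[0]; print(a,b)
crop("side",a[0]-15,a[1],50,"s7c"); crop("scene",b[0],b[1],50,"c7c")
E
```

```text
clock: 13.75
tool_pos: [534.6, 295.9, 177.3]
ee_rot: [-0.018, 0.588, 0.808, 0.011]
force: [0.7, 0.9, -1.5]
width: 12.4
clock: 14.08
tool_pos: [536.4, 294.5, 226.6]
ee_rot: [-0.018, 0.589, 0.808, 0.012]
force: [0.7, -0.6, -2.0]
width: 12.8
[535.4942912  294.16202775 223.99407132] [-0.16973407  0.39632228 -2.20918356] 12.521075381495278
pin_grip [('side', [([287.6, 298.3], 0.66), ([356.9, 358.7], 0.62), ([228.5, 269.3], 0.49)]), ('scene', [([382.8, 258.0], 0.68), ([307.5, 233.3], 0.66), ([314.4, 246.1], 0.64), ([227.5, 136.1], 0.57)])]
pin_face [('side', [([298.9, 296.5], 0.65), ([230.0, 241.5], 0.64), ([348.9, 345.4], 0.63), ([238.3, 273.4], 0.61)]), ('scene', [([373.5, 247.9], 0.74), ([300.5, 234.8], 0.62), ([276.6, 249.8], 0.56), ([323.5, 240.4], 0.54)])]
pin_tip [('side', [([253.5, 277.6], 0.82), ([342.7, 319.4], 0.74), ([324.9, 300.7], 0.57), ([207.7, 243.1], 0.53)]), ('scene', [([336.3, 231.6], 0.86), ([286.8, 249.0], 0.66), ([292.4, 248.5], 0.6), ([354.4, 243.6], 0.58)])]
[244.05644247 245.76364317] [306.95498468 233.92151956]
```

View pics/s7c.png

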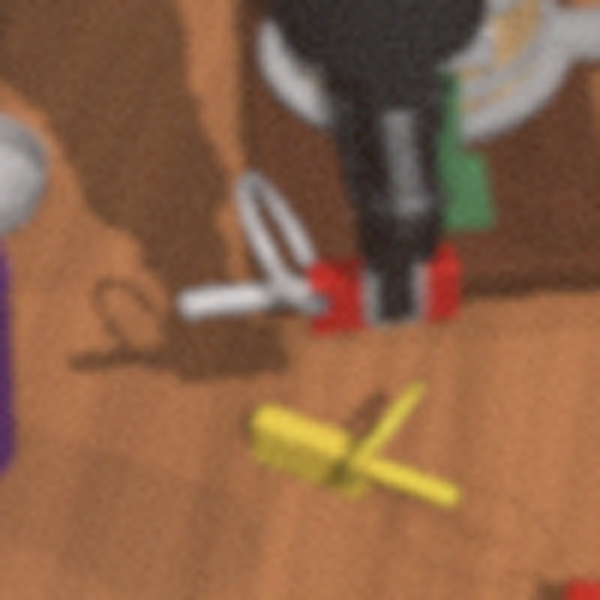

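View pics/c7c.png

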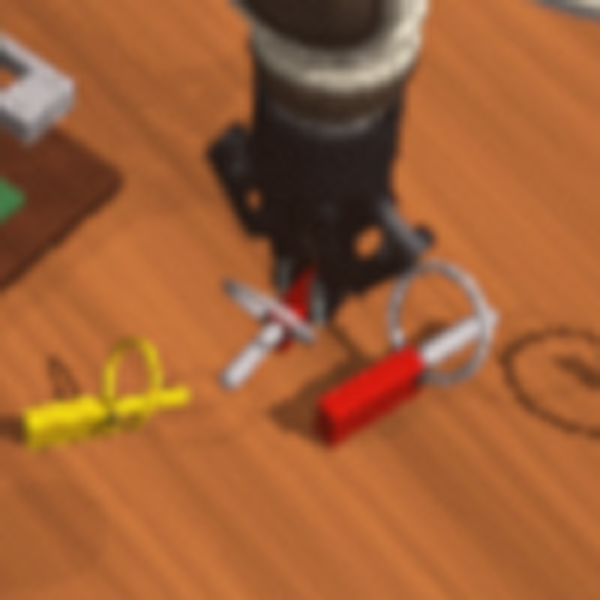

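View pics/wrist7.png

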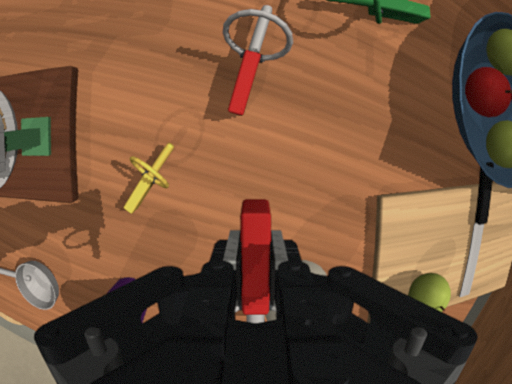

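```bash
python3 to.py 449.4 150 215 193.75; python3 to.py 449.4 -20.7 182 193.75
```

```text
tcp [535.8 294.3 225.6] force [ 0.2 -0.6 -2.2] delta(tool) [-111.2 -126.5    6.4] dist 168.6 fwd angle -162.11 yaw needed -355.86
tcp [535.8 294.3 225.6] force [ 0.2 -0.6 -2.2] delta(tool) [-274.9 -178.8   32.7] dist 329.6 fwd angle -162.11 yaw needed -355.86
```

```bash
python3 -m pendant '[{"claw":1,"delta_pos":[-0.024,-0.027,0.0],"yaw":1},{"claw":1,"delta_pos":[-0.048,-0.054,0.0],"yaw":2},{"claw":1,"delta_pos":[-0.072,-0.082,0.0],"yaw":3},{"claw":1,"delta_pos":[-0.092,-0.105,0.0],"yaw":4.1},{"claw":1,"delta_pos":[-0.111,-0.126,0.0],"yaw":4.1}]'; python3 to.py 449.4 -20.7 186 193.75
```

```text
clock: 14.95
tool_pos: [448.9, 148.8, 221.7]
ee_rot: [-0.018, 0.617, 0.786, 0.011]
force: [1.0, 0.1, 0.4]
width: 12.7
tcp [448.9 148.8 221.7] force [1.  0.1 0.4] delta(tool) [-166.1  -39.5   29. ] dist 173.2 fwd angle -166.28 yaw needed -360.03
```

```bash
python3 -m pendant '[{"claw":1,"delta_pos":[-0.035,-0.008,0.0],"yaw":0},{"claw":1,"delta_pos":[-0.070,-0.017,0.005],"yaw":0},{"claw":1,"delta_pos":[-0.105,-0.026,0.012],"yaw":0},{"claw":1,"delta_pos":[-0.14,-0.034,0.02],"yaw":0},{"claw":1,"delta_pos":[-0.166,-0.0395,0.029],"yaw":0}]';  python3 -m pendant '[{"claw":1,"delta_pos":[0,0,0],"yaw":0},{"claw":1,"delta_pos":[0,0,0],"yaw":0},{"claw":1,"delta_pos":[0,0,0],"yaw":0}]'; python3 to.py 449.4 -20.7 180 193.75
python3 - <<'E'
from h import *
for n in ["scene","side","wrist"]: shot(n,n+"8")
s=env.get_state(); print(s["tool_pos"],s["force"],s["width"])
crop("side",255,180,45,"s8c",8); crop("scene",265,190,45,"c8c",8)
for t in ["pin_face","pin_tip"]: print(t,[(n,[(np.round(o["point"],1).tolist(),round(o["p"],2)) for o in spotter.landmark_of(t,n)][:6]) for n in ("side","scene")])
d=np.array([np.cos(.24),np.sin(.24),0]); T=s["tool_pos"]
for L in (31,77): 
  X=T+L*d+[.16,-.44,11]; print(L,X.round(1),[proj(n,X).round(1) for n in ("side","scene")])
E
```

```text
clock: 15.37
tool_pos: [450.4, -21.5, 186.0]
ee_rot: [-0.018, 0.617, 0.786, 0.011]
force: [0.7, 0.5, -0.8]
width: 12.8
clock: 15.62
tool_pos: [450.8, -19.1, 186.3]
ee_rot: [-0.018, 0.617, 0.787, 0.011]
force: [-0.2, 0.4, -0.7]
width: 13.0
tcp [450.8 -19.1 186.3] force [-0.2  0.4 -0.7] delta(tool) [-1.5 -1.7  6.3] dist 6.7 fwd angle -166.24 yaw needed -359.99
[451.01349422 -18.33354648 186.49991493] [-0.81020386  0.01907067 -0.24754415] 12.682745351209217
pin_face [('side', [([349.5, 344.1], 0.98), ([299.7, 297.7], 0.84), ([238.0, 272.9], 0.84), ([279.9, 181.7], 0.6)]), ('scene', [([274.7, 247.6], 0.71), ([325.6, 241.5], 0.66), ([373.6, 249.0], 0.58), ([267.1, 172.9], 0.49)])]
pin_tip [('side', [([345.9, 317.8], 0.73), ([324.1, 298.2], 0.57), ([262.0, 178.3], 0.49)]), ('scene', [([337.9, 234.4], 0.86), ([356.7, 244.1], 0.85), ([288.4, 248.1], 0.45), ([258.2, 184.0], 0.43), ([251.4, 188.1], 0.21)])]
31 [481.3 -11.4 197.5] [array([[280.9, 180.4]]), array([[266.6, 175.4]])]
77 [ 5.260e+02 -5.000e-01  1.975e+02] [array([[264.5, 181.4]]), array([[258.2, 182.1]])]
```

View pics/s8c.png

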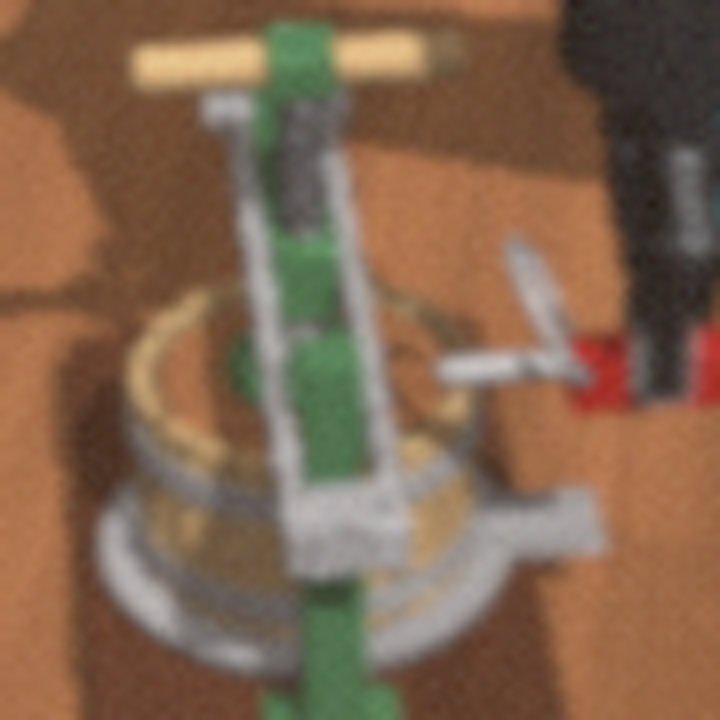

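View pics/c8c.png

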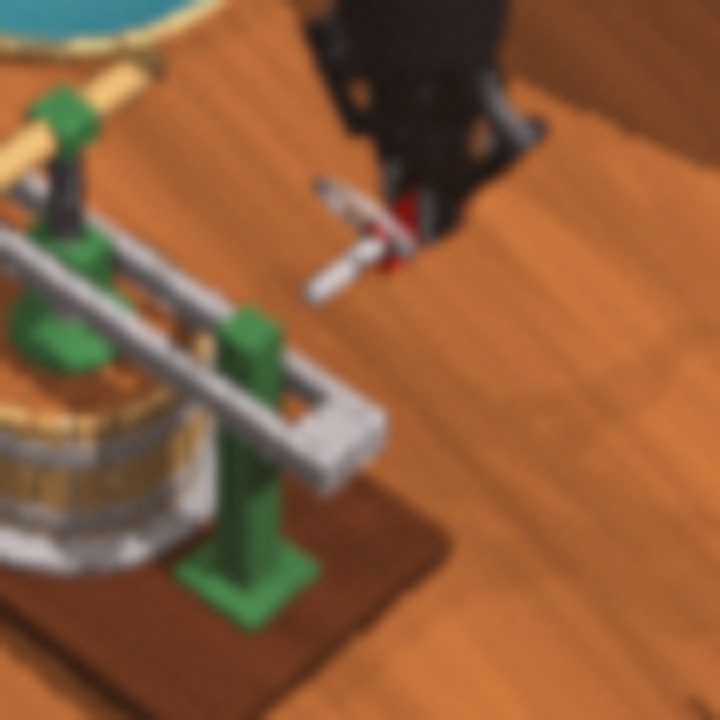

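View pics/wrist8.png

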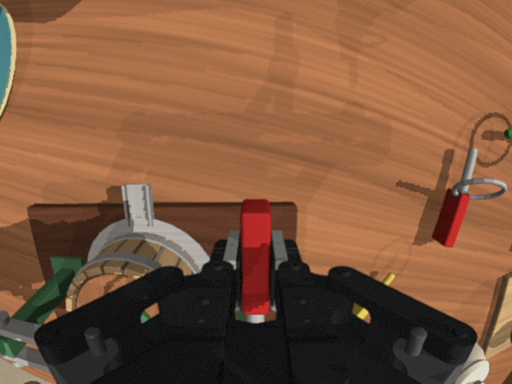

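Run:
```python
from h import *
reload(); import pickle
p=np.load("press3.npy")
def W(X):
    c,s=np.cos(p[2]),np.sin(p[2]); return np.array([p[0]+c*X[0]-s*X[1],p[1]+s*X[0]+c*X[1],X[2]])
for a,b in [(-11,11),(-11,-11),(11,11),(11,-11)]:
    X=W([a,115+p[3]+b,204+p[4]]); print(a,b,((proj("side",X)[0]-[210,135])*8).round(0),((proj("scene",X)[0]-[220,145])*8).round(0))
for X in ([-21,180,180],[21,180,180]): 
    X=W(X); print(((proj("side",X)[0]-[210,135])*8).round(0),((proj("scene",X)[0]-[220,145])*8).round(0))
```

```text
-11 11 [359. 372.] [279. 328.]
-11 -11 [353. 336.] [243. 303.]
11 11 [295. 375.] [245. 354.]
11 -11 [290. 339.] [209. 329.]
[405. 525.] [384. 417.]
[280. 533.] [320. 469.]
```

```bash
python3 -m pendant '[{"claw":1,"delta_pos":[-0.0015,0,0.0064],"yaw":0},{"claw":1,"delta_pos":[-0.0015,0.008,0.0064],"yaw":0},{"claw":1,"delta_pos":[-0.0015,0.016,0.0064],"yaw":0},{"claw":1,"delta_pos":[-0.0015,0.02,0.0064],"yaw":0},{"claw":1,"delta_pos":[-0.0015,0.02,0.0064],"yaw":0}]' 80
cat > pos.py <<'E'
from h import *
import sys
p=np.load("press3.npy")
s=env.get_state(); T=s["tool_pos"]+[.16,-.44,11]; d=T[:2]-p[:2]; c,sn=np.cos(p[2]),np.sin(p[2])
f=s["force"]; 
print("t %.2f tip px %.2f (face -11) axis py %.2f pz %.2f | F x %.1f y %.1f z %.1f w %.1f"%(s["clock"],c*d[0]+sn*d[1]+77,-sn*d[0]+c*d[1],T[2],c*f[0]+sn*f[1],-sn*f[0]+c*f[1],f[2],s["width"]), "hole est",p[5:].round(1))
E
python3 pos.py
```

```text
clock: 16.38
tool_pos: [471.4, -15.4, 179.2]
ee_rot: [-0.019, 0.617, 0.787, 0.011]
force: [-0.9, -1.0, -1.0]
width: 12.1
t 16.38 tip px -18.24 (face -11) axis py 114.10 pz 190.15 | F x -1.1 y -0.8 z -1.0 w 12.1 hole est [114.2 191.1]
```

```bash
python3 -m pendant '[{"claw":1,"delta_pos":[0,0.003,-0.0008],"yaw":0},{"claw":1,"delta_pos":[0,0.005,-0.0008],"yaw":0},{"claw":1,"delta_pos":[0,0.005,-0.0008],"yaw":0}]';python3 pos.py;  python3 -m pendant '[{"claw":1,"delta_pos":[0,0.001,0],"yaw":0},{"claw":1,"delta_pos":[0,0.002,0],"yaw":0}]';python3 pos.py
```

```text
clock: 16.63
tool_pos: [475.7, -14.4, 180.3]
ee_rot: [-0.018, 0.617, 0.787, 0.011]
force: [1.0, 0.1, -1.0]
width: 12.1
t 16.63 tip px -13.88 (face -11) axis py 114.01 pz 191.29 | F x 1.0 y -0.2 z -1.0 w 12.1 hole est [114.2 191.1]
clock: 16.8
tool_pos: [477.3, -14.0, 180.3]
ee_rot: [-0.018, 0.617, 0.787, 0.011]
force: [0.6, -0.8, -1.0]
width: 12.1
t 16.80 tip px -12.23 (face -11) axis py 114.03 pz 191.31 | F x 0.4 y -0.9 z -1.0 w 12.1 hole est [114.2 191.1]
```

```bash
for i in 1 2 ; do python3 -m pendant '[{"claw":1,"delta_pos":[0,0.001,0],"yaw":0}]' >/dev/null;python3 pos.py; done; python3 -m pendant '[{"claw":1,"delta_pos":[0,0.001,0],"yaw":0}]' >/dev/null;python3 pos.py
```

```text
t 16.88 tip px -11.20 (face -11) axis py 114.02 pz 191.33 | F x 0.4 y 0.2 z -1.0 w 12.4 hole est [114.2 191.1]
t 16.97 tip px -10.18 (face -11) axis py 114.04 pz 191.28 | F x 1.7 y -0.2 z -0.9 w 12.0 hole est [114.2 191.1]
t 17.05 tip px -9.16 (face -11) axis py 114.03 pz 191.29 | F x -0.6 y -0.5 z -1.2 w 12.1 hole est [114.2 191.1]
```

```bash
for i in 1 2 3; do python3 -m pendant '[{"claw":1,"delta_pos":[0,0.001,0],"yaw":0}]' >/dev/null;python3 pos.py; done
```

```text
t 17.13 tip px -8.18 (face -11) axis py 114.03 pz 191.25 | F x -0.9 y 0.5 z -0.9 w 11.9 hole est [114.2 191.1]
t 17.22 tip px -7.14 (face -11) axis py 114.01 pz 191.29 | F x -0.1 y 0.2 z -0.0 w 12.0 hole est [114.2 191.1]
t 17.30 tip px -6.12 (face -11) axis py 114.03 pz 191.31 | F x -1.0 y -0.7 z 0.1 w 11.5 hole est [114.2 191.1]
```

```bash
for i in 1 2 3; do python3 -m pendant '[{"claw":1,"delta_pos":[0,0.001,0],"yaw":0}]' >/dev/null;python3 pos.py; done; python3 -m pendant '[{"claw":1,"delta_pos":[0,0.001,0],"yaw":0},{"claw":1,"delta_pos":[0,0.001,0],"yaw":0}]'; python3 pos.py
python3 - <<'E'
from h import *
for n in ["scene","side"]: shot(n,n+"9")
crop("side",255,180,45,"s9c",8); crop("scene",265,190,45,"c9c",8)
E
```

```text
t 17.38 tip px -5.13 (face -11) axis py 114.02 pz 191.28 | F x -1.0 y 0.5 z -0.4 w 12.1 hole est [114.2 191.1]
t 17.47 tip px -4.14 (face -11) axis py 114.01 pz 191.25 | F x -1.8 y -0.6 z -0.8 w 12.2 hole est [114.2 191.1]
t 17.55 tip px -3.13 (face -11) axis py 114.02 pz 191.25 | F x -1.0 y -0.9 z 0.1 w 12.0 hole est [114.2 191.1]
clock: 17.72
tool_pos: [487.2, -11.6, 180.2]
ee_rot: [-0.018, 0.617, 0.787, 0.011]
force: [0.1, -0.2, 0.7]
width: 11.7
t 17.72 tip px -2.00 (face -11) axis py 114.04 pz 191.23 | F x 0.1 y -0.2 z 0.7 w 11.7 hole est [114.2 191.1]
```

View pics/s9c.png

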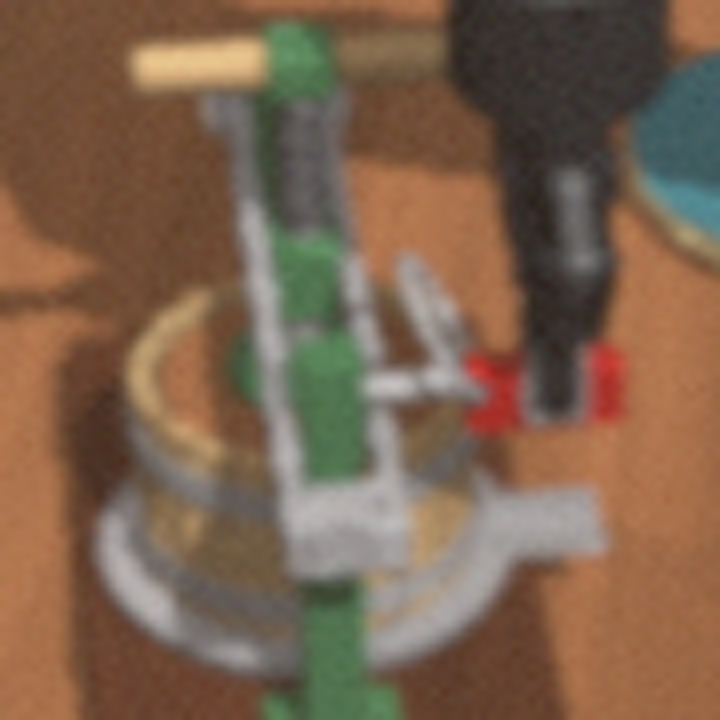

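View pics/c9c.png

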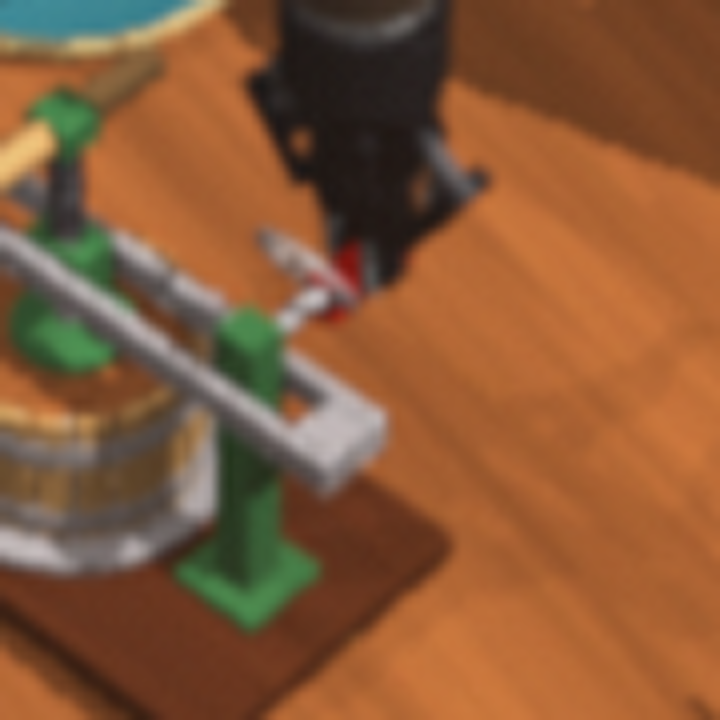

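```bash
for i in 1 2 3 4; do python3 -m pendant '[{"claw":1,"delta_pos":[0,0.001,0],"yaw":0},{"claw":1,"delta_pos":[0,0.002,0],"yaw":0}]' >/dev/null;python3 pos.py; done
```

```text
t 17.98 tip px -0.26 (face -11) axis py 114.03 pz 191.21 | F x -1.3 y -0.3 z 0.6 w 11.9 hole est [114.2 191.1]
t 18.15 tip px 1.83 (face -11) axis py 114.06 pz 191.18 | F x -1.1 y -1.0 z 0.8 w 11.9 hole est [114.2 191.1]
t 18.32 tip px 3.85 (face -11) axis py 114.05 pz 191.17 | F x -0.9 y -0.3 z 1.7 w 11.9 hole est [114.2 191.1]
t 18.48 tip px 5.87 (face -11) axis py 114.05 pz 191.17 | F x -2.1 y -1.1 z 1.3 w 11.9 hole est [114.2 191.1]
```

```bash
for i in 1 2 3 4; do python3 -m pendant '[{"claw":1,"delta_pos":[0,0.001,0],"yaw":0},{"claw":1,"delta_pos":[0,0.002,0],"yaw":0}]' >/dev/null;python3 pos.py; done
```

```text
t 18.65 tip px 7.87 (face -11) axis py 114.04 pz 191.15 | F x -1.0 y 0.2 z 1.1 w 12.2 hole est [114.2 191.1]
t 18.82 tip px 9.87 (face -11) axis py 114.06 pz 191.15 | F x -1.7 y -1.0 z 1.2 w 12.3 hole est [114.2 191.1]
t 18.98 tip px 11.89 (face -11) axis py 114.03 pz 191.13 | F x -2.1 y -1.3 z 1.4 w 12.4 hole est [114.2 191.1]
t 19.15 tip px 13.87 (face -11) axis py 114.03 pz 191.13 | F x -2.4 y -0.9 z 2.0 w 12.3 hole est [114.2 191.1]
```

```bash
for i in 1 2 3 4; do python3 -m pendant '[{"claw":1,"delta_pos":[0,0.001,0],"yaw":0},{"claw":1,"delta_pos":[0,0.002,0],"yaw":0}]' >/dev/null;python3 pos.py; done
```

```text
t 19.32 tip px 15.86 (face -11) axis py 114.04 pz 191.10 | F x -1.6 y -1.2 z 1.7 w 12.2 hole est [114.2 191.1]
t 19.48 tip px 17.87 (face -11) axis py 114.05 pz 191.10 | F x -1.6 y -1.9 z 2.3 w 12.1 hole est [114.2 191.1]
t 19.65 tip px 19.85 (face -11) axis py 114.05 pz 191.08 | F x -2.6 y -0.8 z 2.5 w 12.0 hole est [114.2 191.1]
t 19.82 tip px 21.87 (face -11) axis py 114.05 pz 191.08 | F x -1.8 y -0.5 z 3.0 w 12.2 hole est [114.2 191.1]
```

```bash
for i in 1 2 3; do python3 -m pendant '[{"claw":1,"delta_pos":[0,0.001,0],"yaw":0}]' >/dev/null;python3 pos.py; done
```

```text
t 19.90 tip px 22.86 (face -11) axis py 114.03 pz 191.07 | F x -2.6 y -1.0 z 3.6 w 12.2 hole est [114.2 191.1]
t 19.98 tip px 23.88 (face -11) axis py 114.06 pz 191.09 | F x -3.0 y -0.5 z 4.1 w 11.7 hole est [114.2 191.1]
t 20.07 tip px 23.94 (face -11) axis py 114.07 pz 191.06 | F x -12.3 y -1.3 z 7.3 w 11.9 hole est [114.2 191.1]
```

```bash
python3 -m pendant '[{"claw":1,"delta_pos":[0,-0.0003,-0.0003],"yaw":0},{"claw":1,"delta_pos":[0,-0.0003,-0.0003],"yaw":0}]' >/dev/null;python3 pos.py
python3 - <<'E'
from h import *
for n in ["scene","side","wrist"]: shot(n,n+"10")
crop("side",255,180,45,"s10c",8); crop("scene",265,190,45,"c10c",8)
E
```

```text
t 20.23 tip px 23.88 (face -11) axis py 114.09 pz 191.18 | F x -5.4 y -1.2 z 3.1 w 11.9 hole est [114.2 191.1]
```

View pics/s10c.png

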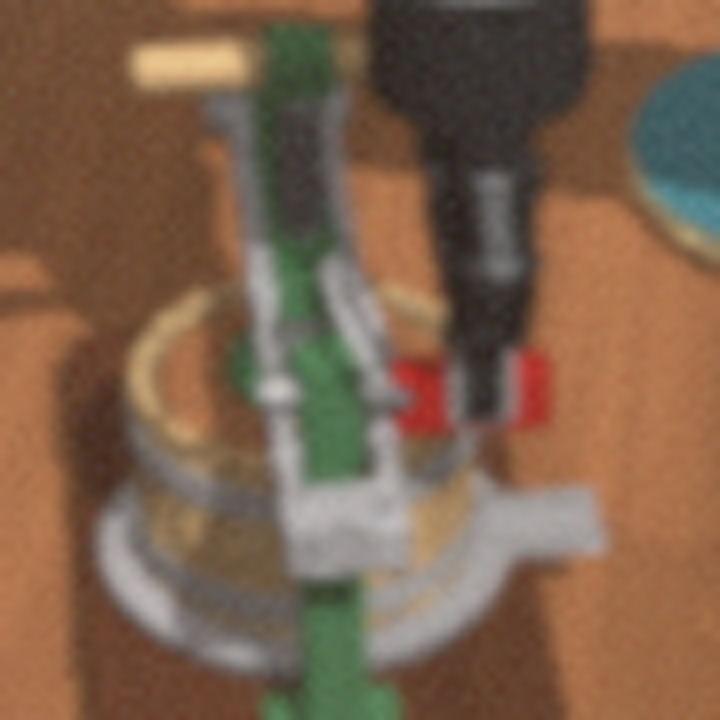

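View pics/c10c.png

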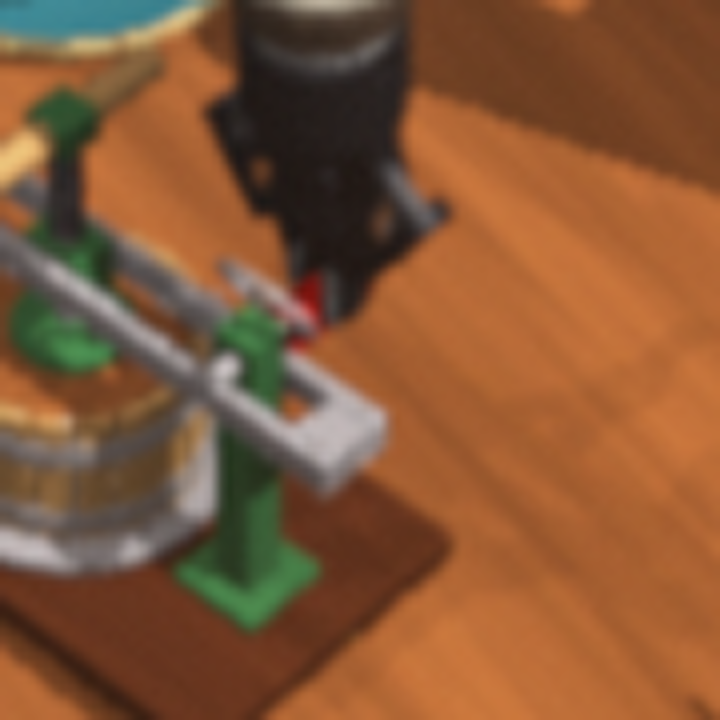

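```bash
python3 -m pendant '[{"claw":0.2,"delta_pos":[0,0,0],"yaw":0},{"claw":0.0,"delta_pos":[0,0,0],"yaw":0},{"claw":0,"delta_pos":[0,0,0],"yaw":0},{"claw":0,"delta_pos":[0,0,0],"yaw":0},{"claw":0,"delta_pos":[0,0,0],"yaw":0}]'; python3 pos.py
python3 -m pendant '[{"claw":0,"delta_pos":[0,-0.002,-0.01],"yaw":0},{"claw":0,"delta_pos":[0,-0.004,-0.03],"yaw":0},{"claw":0,"delta_pos":[0,-0.005,-0.06],"yaw":0},{"claw":0,"delta_pos":[0,-0.005,-0.09],"yaw":0},{"claw":1,"delta_pos":[0,0,-0.12],"yaw":0}]'
python3 - <<'E'
from h import *
for n in ["scene","side","wrist"]: shot(n,n+"11")
crop("side",255,180,45,"s11c",8); crop("scene",265,190,45,"c11c",8)
E
```

```text
clock: 20.8
tool_pos: [513.0, -5.2, 180.2]
ee_rot: [-0.019, 0.617, 0.787, 0.011]
force: [0.0, -0.9, 0.5]
width: 42.5
t 20.80 tip px 24.58 (face -11) axis py 114.14 pz 191.20 | F x -0.2 y -0.9 z 0.5 w 42.5 hole est [114.2 191.1]
clock: 21.22
tool_pos: [514.0, -10.2, 302.7]
ee_rot: [-0.018, 0.617, 0.787, 0.011]
force: [0.4, -0.7, 0.1]
width: 31.9
```

View pics/s11c.png

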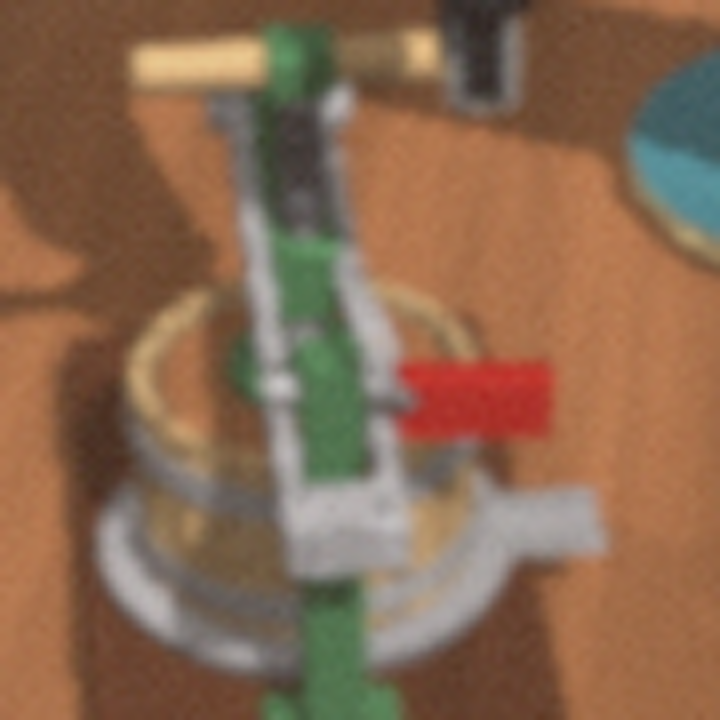

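View pics/c11c.png

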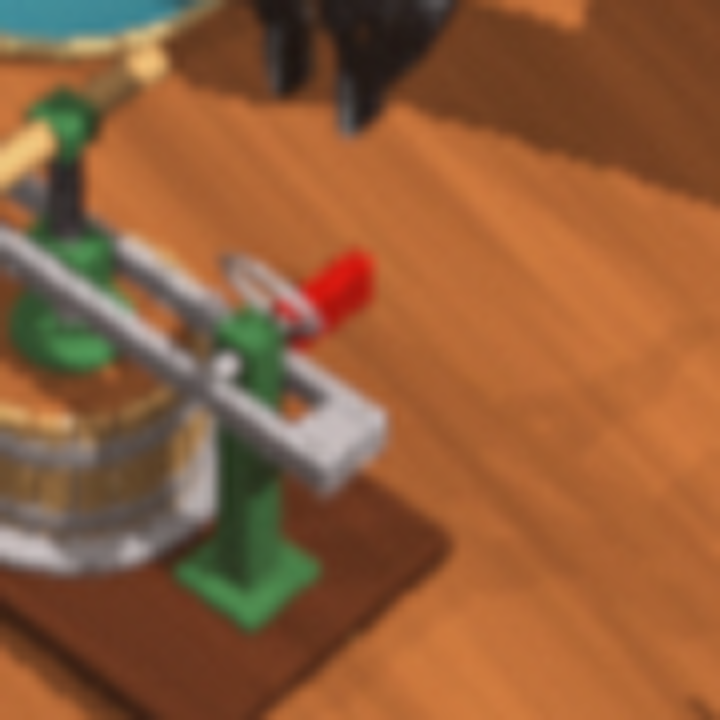

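View pics/wrist11.png

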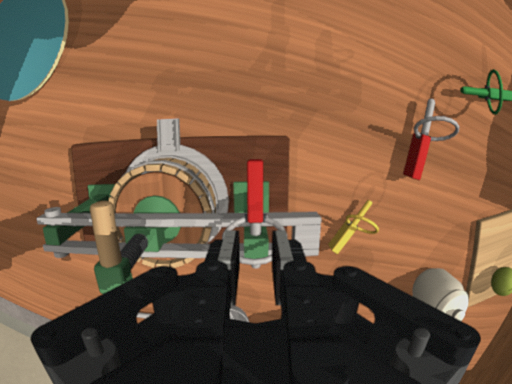

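Run:
```python
from h import *
import to
p=np.load("press3.npy")
def W(X):
    c,s=np.cos(p[2]),np.sin(p[2]); return np.array([p[0]+c*X[0]-s*X[1],p[1]+s*X[0]+c*X[1],X[2]])
for X in ([3,114.2,265],[3,114.2,242],[8,114.2,235],[22,114.2,214]): print(X,W(X).round(1)); to.delta(W(X))
for t in ["loop_far"]: print([(n,[(np.round(o["point"],1).tolist(),round(o["p"],2)) for o in spotter.landmark_of(t,n)][:6]) for n in ("side","scene") if shot(n)])
for n in ("side","scene"): print(n,proj(n,W([0,114.2,237])))
```

```text
[3, 114.2, 265] [567.    7.6 265. ]
tcp [515.7 -10.1 303.1] force [ 0.3  0.2 -0.7] delta(tool) [ 3.4 54.1 38.2] dist 66.3 fwd angle -166.21
[3, 114.2, 242] [567.    7.6 242. ]
tcp [515.7 -10.1 303.1] force [ 0.3  0.2 -0.7] delta(tool) [ 2.5 54.2 61.2] dist 81.7 fwd angle -166.21
[8, 114.2, 235] [571.8   8.8 235. ]
tcp [515.7 -10.1 303.1] force [ 0.3  0.2 -0.7] delta(tool) [ 2.2 59.2 68.2] dist 90.3 fwd angle -166.21
[22, 114.2, 214] [585.4  12.1 214. ]
tcp [515.7 -10.1 303.1] force [ 0.3  0.2 -0.7] delta(tool) [ 1.3 73.2 89.1] dist 115.3 fwd angle -166.21
[('side', [([348.3, 312.1], 0.68), ([314.5, 281.0], 0.64), ([245.6, 262.4], 0.55), ([254.3, 166.1], 0.46)]), ('scene', [([370.0, 234.7], 0.67), ([250.4, 178.0], 0.61), ([333.8, 230.7], 0.59)])]
side [[250.36646604 169.92104221]]
scene [[250.550308  180.0264622]]
```

```bash
python3 -m pendant '[{"claw":1,"delta_pos":[0.002,0.015,0.0],"yaw":0},{"claw":1,"delta_pos":[0.003,0.035,0.0],"yaw":0},{"claw":1,"delta_pos":[0.003,0.051,0.015],"yaw":0},{"claw":1,"delta_pos":[0.003,0.051,0.040],"yaw":0},{"claw":1,"delta_pos":[0.003,0.051,0.046],"yaw":0}]'; python3 -m pendant '[{"claw":1,"delta_pos":[0,0,0],"yaw":0},{"claw":1,"delta_pos":[0,0,0],"yaw":0}]'
python3 - <<'E'
from h import *
p=np.load("press3.npy"); s=env.get_state(); d=s["tool_pos"]-np.r_[p[:2],0]; c,sn=np.cos(p[2]),np.sin(p[2]); print("press",c*d[0]+sn*d[1],-sn*d[0]+c*d[1],d[2],s["force"],s["width"])
for n in ["scene","side","wrist"]: shot(n,n+"12")
crop("side",255,170,45,"s12c",8); crop("scene",260,185,45,"c12c",8)
E
```

```text
clock: 21.98
tool_pos: [562.2, 7.2, 249.1]
ee_rot: [-0.021, 0.617, 0.787, 0.009]
force: [-0.6, -0.1, -0.6]
width: -0.1
clock: 22.15
tool_pos: [562.2, 6.8, 254.3]
ee_rot: [-0.019, 0.617, 0.787, 0.01]
force: [-0.7, -0.4, 1.1]
width: -0.1
press -1.852848238199261 114.5130879040453 254.3438209221791 [-0.72081379 -0.37485403  1.14913557] -0.14422716598332244
```

View pics/s12c.png

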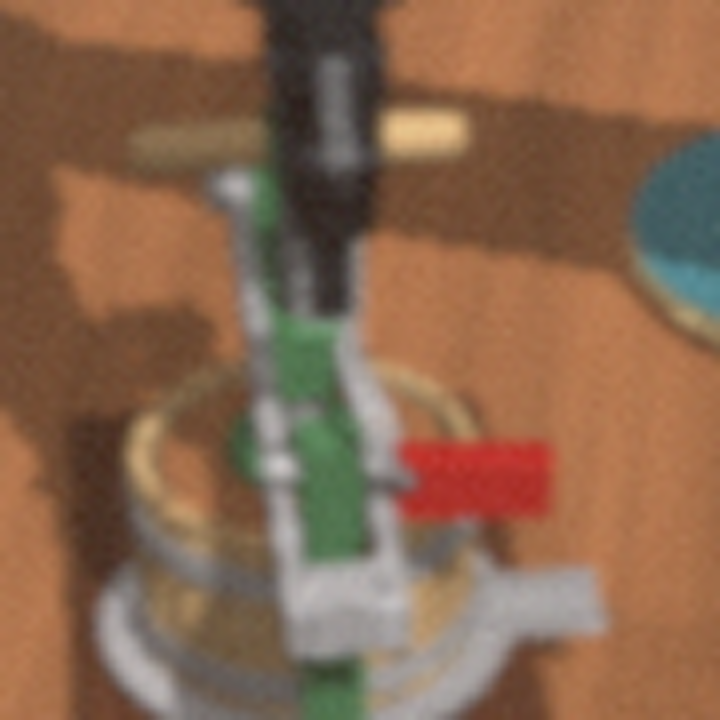

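View pics/c12c.png

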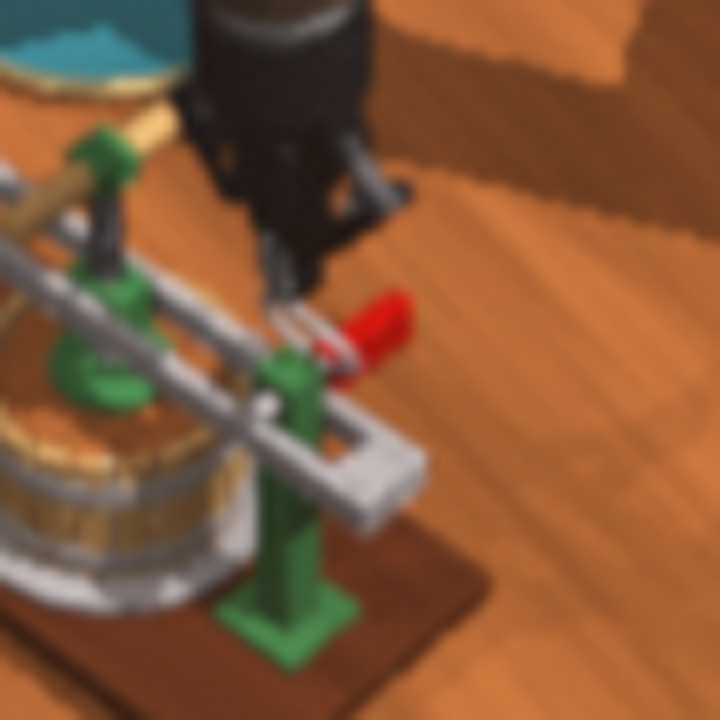

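View pics/wrist12.png

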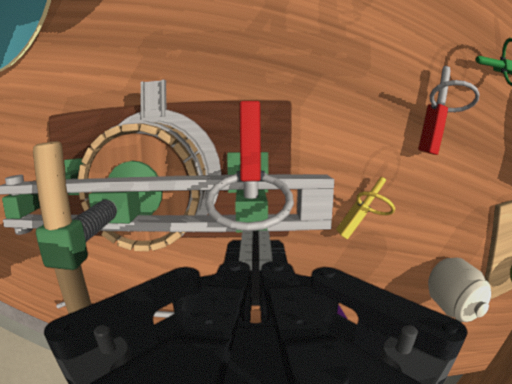

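Run:
```python
from h import *
reload(); p=np.load("press3.npy"); c,s=np.cos(p[2]),np.sin(p[2])
def W(X): return np.array([p[0]+c*X[0]-s*X[1],p[1]+s*X[0]+c*X[1],X[2]])
for phi in (75,70,63,55,45): 
    a=np.radians(phi); X=[-24+52*np.cos(a),114.2,191+52*np.sin(a)]; print(phi,np.round(X,1),proj("wrist",W(X)).round(1))
print("pivot",proj("wrist",W([-24,114.2,191])),"grip back top",proj("wrist",W([-77,114.2,199])), "tcp",proj("wrist",env.get_state()["tool_pos"]))
crop("wrist",250,210,60,"w12c",8)
```

```text
75 [-10.5 114.2 241.2] [[252.4 220. ]]
70 [ -6.2 114.2 239.9] [[252.3 226.4]]
63 [ -0.4 114.2 237.3] [[252.2 234.1]]
55 [  5.8 114.2 233.6] [[252.  241.3]]
45 [ 12.8 114.2 227.8] [[251.8 247.7]]
pivot [[249.99378743 178.61468223]] grip back top [[250.12305639 102.98162485]] tcp [[253.53007529 245.91129424]]
```

View pics/w12c.png

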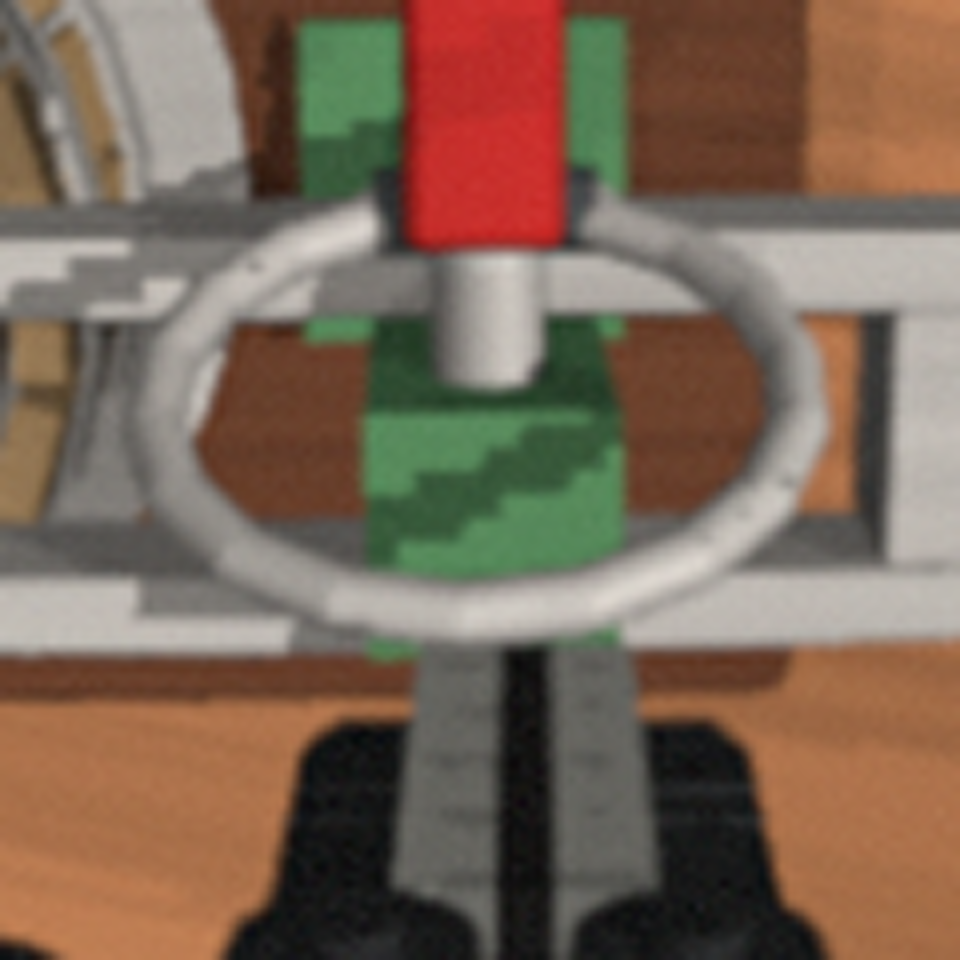

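```bash
python3 -m pendant '[{"claw":1,"delta_pos":[0,-0.005,0],"yaw":0},{"claw":1,"delta_pos":[0,-0.005,0.005],"yaw":0},{"claw":1,"delta_pos":[0,-0.005,0.01],"yaw":0},{"claw":1,"delta_pos":[0,-0.005,0.013],"yaw":0},{"claw":1,"delta_pos":[0,-0.005,0.013],"yaw":0}]'
python3 - <<'E'
from h import *
p=np.load("press3.npy"); s=env.get_state(); d=s["tool_pos"]-np.r_[p[:2],0]; c,sn=np.cos(p[2]),np.sin(p[2]); print("press",c*d[0]+sn*d[1],-sn*d[0]+c*d[1],d[2],s["force"],s["width"])
for n in ["wrist"]: shot(n,n+"13")
crop("wrist",250,210,60,"w13c",8)
E
```

```text
clock: 22.72
tool_pos: [557.7, 6.2, 240.4]
ee_rot: [-0.019, 0.617, 0.787, 0.01]
force: [-0.8, 0.4, 1.3]
width: -0.0
press -6.380795517427234 115.02195328848126 240.39192147805247 [-0.79238755  0.4132559   1.33864481] -0.019928307121069105
```

View pics/w13c.png

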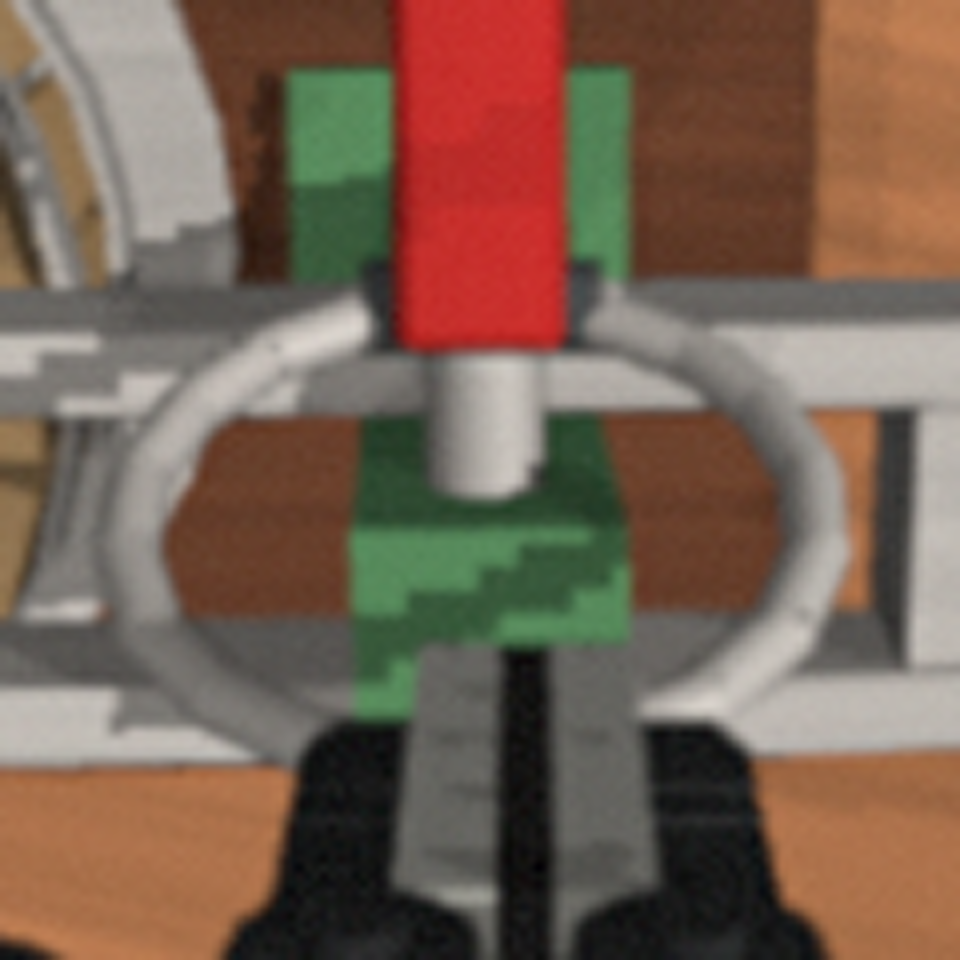

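```bash
cat > pp.py <<'E'
from h import *
p=np.load("press3.npy"); s=env.get_state(); d=s["tool_pos"]-np.r_[p[:2],0]; c,sn=np.cos(p[2]),np.sin(p[2]); print("press",round(c*d[0]+sn*d[1],1),round(-sn*d[0]+c*d[1],1),round(d[2],1),s["force"].round(1))
E
python3 -m pendant '[{"claw":1,"delta_pos":[0,0.002,0.001],"yaw":0},{"claw":1,"delta_pos":[0,0.004,0.003],"yaw":0}]' >/dev/null; python3 pp.py; python3 -m pendant '[{"claw":1,"delta_pos":[0,0.0025,0.002],"yaw":0},{"claw":1,"delta_pos":[0,0.005,0.004],"yaw":0}]'>/dev/null; python3 pp.py
python3 - <<'E'
from h import *
for n in ["wrist","side"]: shot(n,n+"14")
crop("wrist",250,210,60,"w14c",6)
E
```

```text
press -1.9 115.1 238.6 [1.  0.2 5. ]
press 3.9 115.2 234.9 [3.  0.5 7.4]
```

View pics/w14c.png

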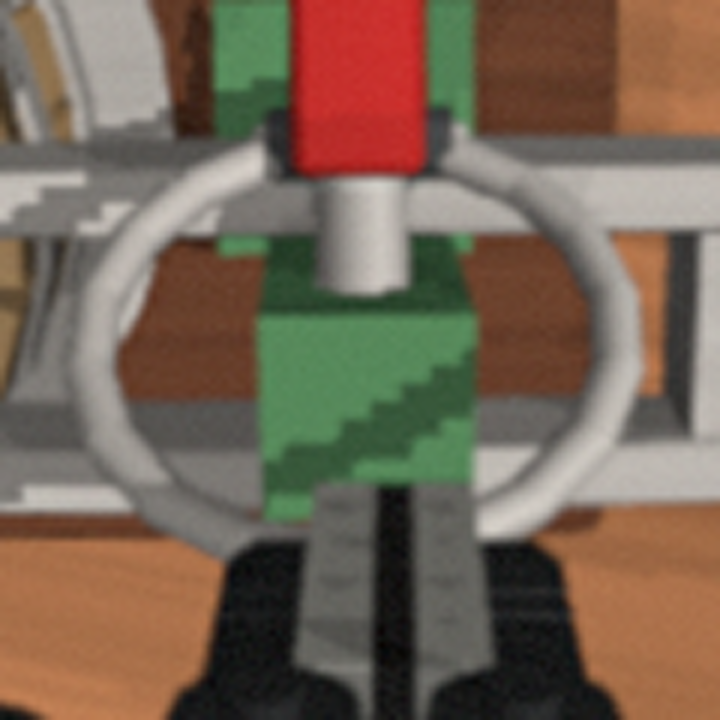

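```bash
python3 -m pendant '[{"claw":1,"delta_pos":[0,0.003,0.0023],"yaw":0},{"claw":1,"delta_pos":[0,0.006,0.0046],"yaw":0}]' >/dev/null; python3 pp.py; python3 -m pendant '[{"claw":1,"delta_pos":[0,0.0035,0.0035],"yaw":0},{"claw":1,"delta_pos":[0,0.0065,0.007],"yaw":0}]'>/dev/null; python3 pp.py
python3 -m pendant '[{"claw":1,"delta_pos":[0,0.002,0.0025],"yaw":0},{"claw":1,"delta_pos":[0,0.004,0.0055],"yaw":0}]'>/dev/null; python3 pp.py
python3 - <<'E'
from h import *
for n in ["wrist","side","scene"]: shot(n,n+"15")
crop("wrist",250,210,60,"w15c",6);crop("side",255,170,45,"s15c",8)
E
```

```text
press 10.0 115.4 230.4 [3.5 2.  5.8]
press 15.9 115.8 222.4 [0.6 0.4 0. ]
press 19.1 116.1 216.1 [-0.5 -0.7  0.5]
```

View pics/w15c.png

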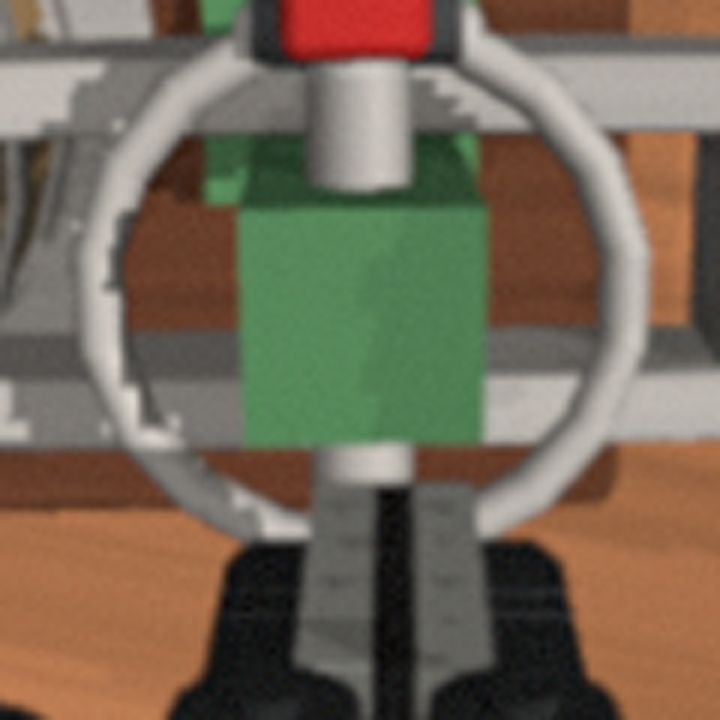

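View pics/s15c.png

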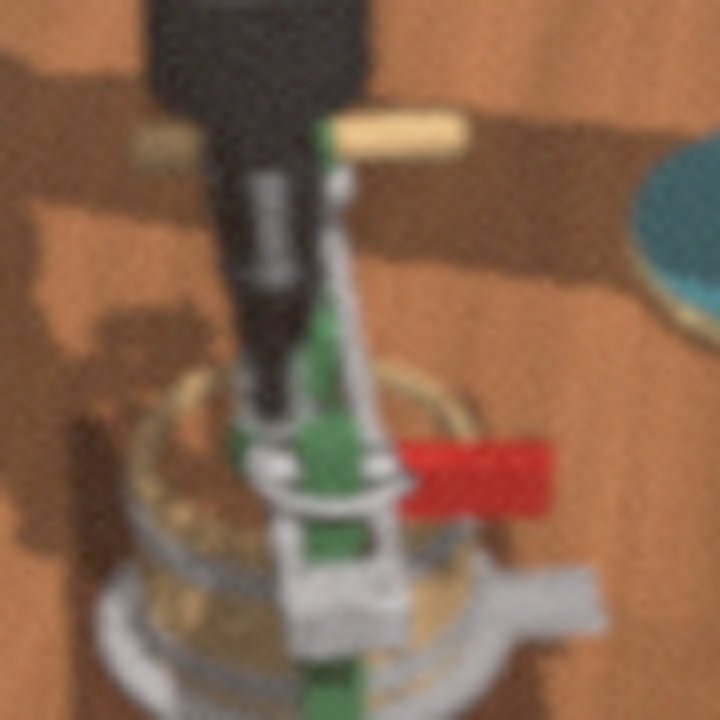

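```bash
python3 -m pendant '[{"claw":1,"delta_pos":[0,0,-0.03],"yaw":0},{"claw":1,"delta_pos":[0,0,-0.07],"yaw":0},{"claw":1,"delta_pos":[0,-0.03,-0.1],"yaw":0},{"claw":1,"delta_pos":[0,-0.065,-0.12],"yaw":0},{"claw":1,"delta_pos":[0,-0.09,-0.12],"yaw":0}]';python3 -m pendant '[{"claw":1,"delta_pos":[0,0,0],"yaw":0},{"claw":1,"delta_pos":[0,0,0],"yaw":0},{"claw":1,"delta_pos":[0,0,0],"yaw":0}]'
python3 - <<'E'
from h import *
for n in ["wrist","side","scene"]: shot(n,n+"16")
crop("wrist",250,240,60,"w16c",6);crop("side",255,180,45,"s16c",8);crop("scene",260,185,45,"c16c",8)
p=np.load("press3.npy"); c,s=np.cos(p[2]),np.sin(p[2])
def W(X): return np.array([p[0]+c*X[0]-s*X[1],p[1]+s*X[0]+c*X[1],X[2]])
for phi in (30,20,10,0): 
    a=np.radians(phi); X=[-24+52*np.cos(a),114.2,191+52*np.sin(a)]; print(phi,((proj("side",W(X))[0]-[210,135])*8).round(0),((proj("scene",W(X))[0]-[215,140])*8).round(0))
E
```

```text
clock: 24.27
tool_pos: [495.5, -13.5, 341.9]
ee_rot: [-0.016, 0.617, 0.787, 0.012]
force: [-0.1, -1.0, 1.0]
width: -0.0
clock: 24.52
tool_pos: [496.9, -13.0, 337.2]
ee_rot: [-0.018, 0.617, 0.787, 0.011]
force: [-0.1, 0.4, 0.1]
width: 0.2
30 [262. 332.] [252. 377.]
20 [252. 352.] [246. 394.]
10 [246. 373.] [242. 410.]
0 [244. 395.] [241. 425.]
```

View pics/s16c.png

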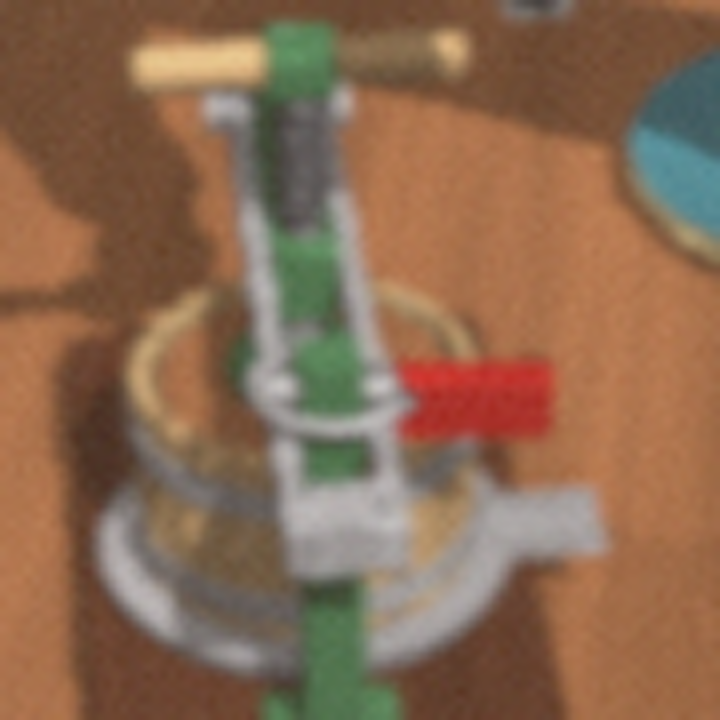

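View pics/c16c.png

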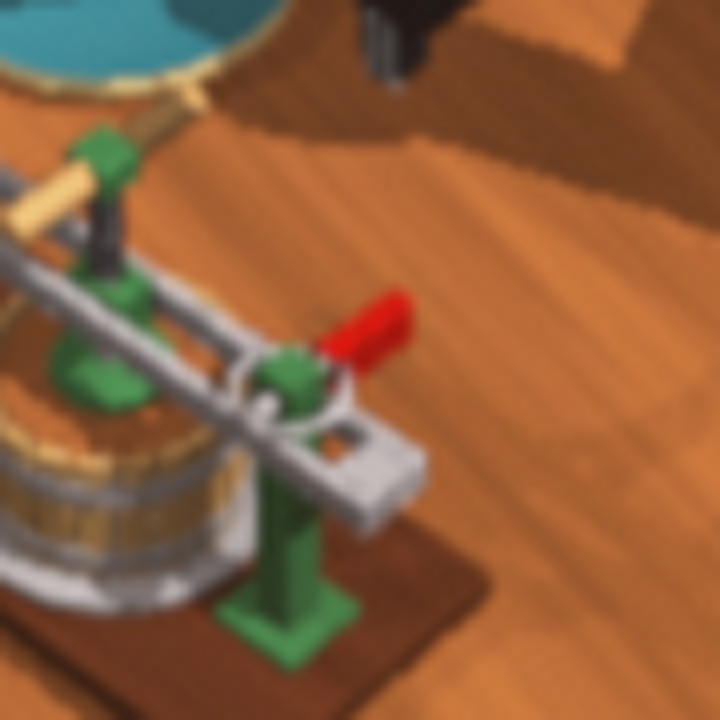

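View pics/wrist16.png

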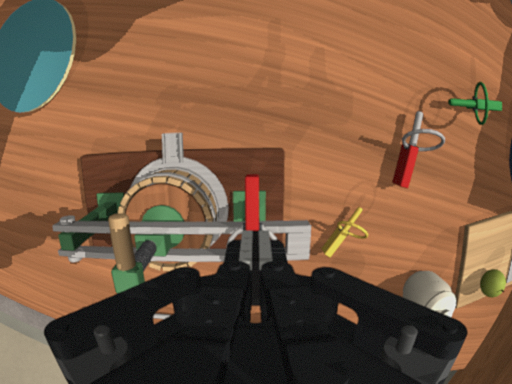

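View pics/scene16.png

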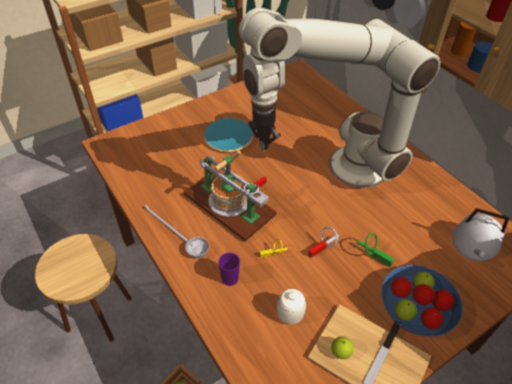

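Run:
```python
from h import *
reload()
p=np.load("press3.npy"); c,s=np.cos(p[2]),np.sin(p[2])
def W(X): return np.array([p[0]+c*X[0]-s*X[1],p[1]+s*X[0]+c*X[1],X[2]])
crop("wrist",250,215,40,"w16c",10)
f=lambda X:((proj("wrist",W(X))[0]-[210,175])*10).round(0)
for x in (-21,-22,-24): print(x,"front top",f([x,114.2,199]),"rear top",f([x-56,114.2,199]))
print("bar edges top outer",f([-21,90,180]),f([-21,140,180]),"bar bottom outer?",f([-21,90,160]))
```

```text
-21 front top [418. 585.] rear top [417.  45.]
-22 front top [418. 576.] rear top [417.  35.]
-24 front top [418. 558.] rear top [417.  14.]
bar edges top outer [189. 522.] [651. 515.] bar bottom outer? [196. 460.]
```

View pics/w16c.png

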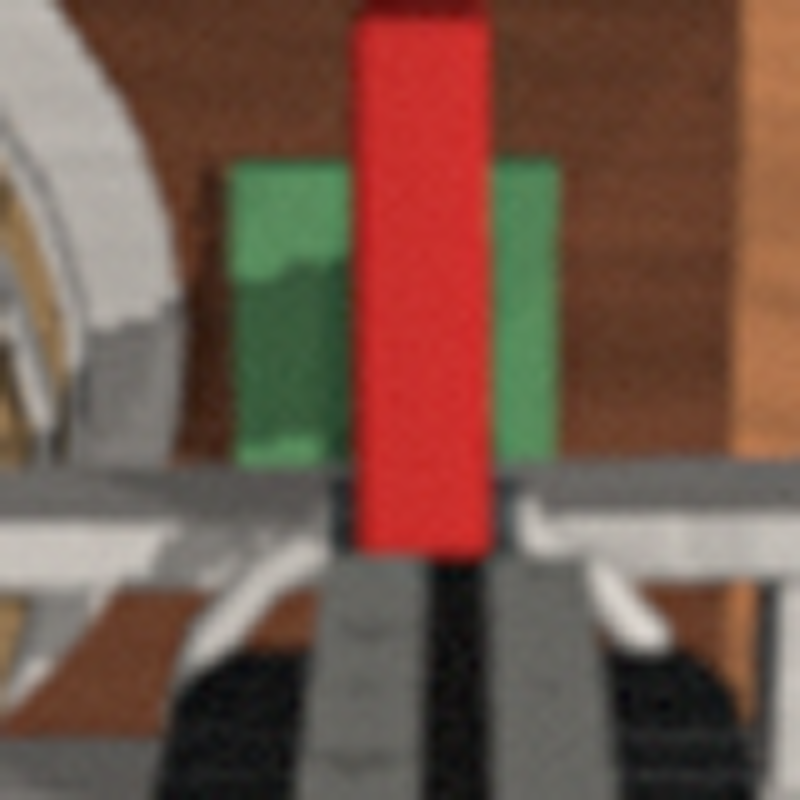

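```bash
python3 pp.py; python3 -m pendant '[{"claw":1,"delta_pos":[0,0.035,0],"yaw":0},{"claw":1,"delta_pos":[0,0.07,0.01],"yaw":0},{"claw":1,"delta_pos":[0,0.1,0.035],"yaw":0},{"claw":1,"delta_pos":[0,0.115,0.06],"yaw":0},{"claw":1,"delta_pos":[0,0.115,0.06],"yaw":0}]';python3 -m pendant '[{"claw":1,"delta_pos":[0,0,0],"yaw":0},{"claw":1,"delta_pos":[0,0,0],"yaw":0},{"claw":1,"delta_pos":[0,0,0],"yaw":0}]'; python3 pp.py
python3 - <<'E'
from h import *
shot("wrist","wrist17")
p=np.load("press3.npy"); c,s=np.cos(p[2]),np.sin(p[2])
def W(X): return np.array([p[0]+c*X[0]-s*X[1],p[1]+s*X[0]+c*X[1],X[2]])
u,v=proj("wrist",W([-21,114.2,190]))[0].astype(int); print(u,v)
crop("wrist",u,max(v,40),40,"w17c",10); v=max(v,40)
f=lambda X:((proj("wrist",W(X))[0]-[u-40,v-40])*10).round(0)
for x in (-21,-22,-24): print(x,"front top",f([x,114.2,199]),"rear top",f([x-56,114.2,199]))
print("bar edges top outer",f([-21,90,180]),f([-21,140,180]),"inner",f([-13,90,180]),"post",f([-11,115,205.7]),f([11,115,205.7]))
E
```

```text
press -69.6 110.9 336.4 [-0.8 -0.4 -0.6]
clock: 25.08
tool_pos: [609.1, 17.9, 268.6]
ee_rot: [-0.022, 0.617, 0.787, 0.008]
force: [-0.1, -1.2, -1.0]
width: 0.1
clock: 25.33
tool_pos: [607.2, 16.6, 278.6]
ee_rot: [-0.018, 0.617, 0.787, 0.011]
force: [0.8, -0.1, 0.8]
width: -0.1
press 44.2 113.4 278.6 [ 0.8 -0.1  0.8]
250 118
-21 front top [406. 406.] rear top [ 406. -326.]
-22 front top [406. 393.] rear top [ 406. -339.]
-24 front top [406. 366.] rear top [ 406. -364.]
bar edges top outer [ 99. 409.] [719. 408.] inner [100. 508.] post [420. 543.] [420. 843.]
```

View pics/w17c.png

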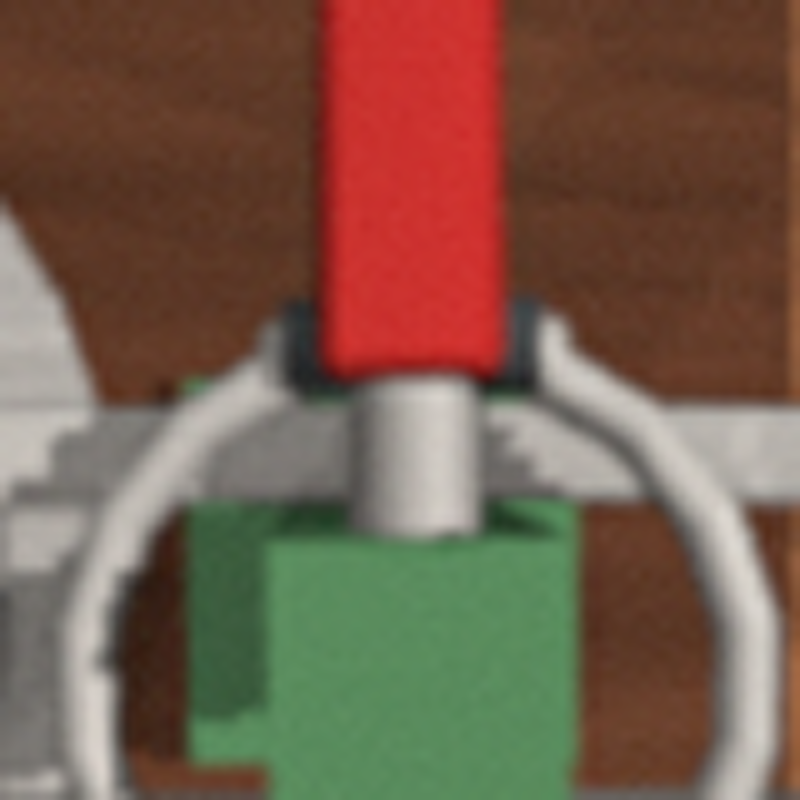

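View pics/wrist17.png

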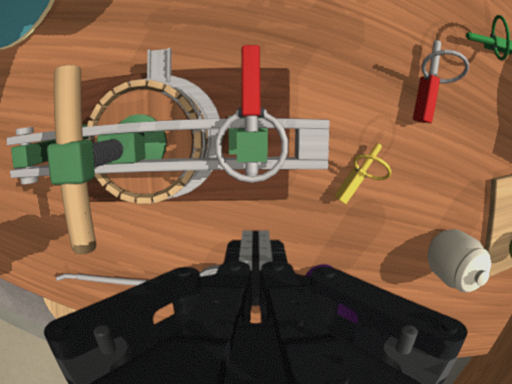

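The overhead view shows about 2.4 mm between the grip face (crop row ~375) and the bar's edge (row ~408), so the pin is not quite home. I'll push it gently from behind with closed fingers.

```bash
python3 -m pendant '[{"claw":1,"delta_pos":[0,-0.035,0],"yaw":0},{"claw":1,"delta_pos":[0,-0.075,0],"yaw":0},{"claw":1,"delta_pos":[0,-0.115,0],"yaw":0},{"claw":1,"delta_pos":[0,-0.15,0],"yaw":0},{"claw":1,"delta_pos":[0.001,-0.162,0],"yaw":0}]';python3 -m pendant '[{"claw":1,"delta_pos":[0,0,0.035],"yaw":0},{"claw":1,"delta_pos":[0.0,0,0.065],"yaw":0},{"claw":1,"delta_pos":[0.0,0,0.088],"yaw":0},{"claw":1,"delta_pos":[0.0,0,0.094],"yaw":0},{"claw":1,"delta_pos":[0.0,0,0.094],"yaw":0}]'; python3 pp.py
python3 - <<'E'
from h import *
shot("wrist","wrist18"); shot("side"); crop("side",270,180,45,"s18c",8)
E
```

```text
clock: 25.8
tool_pos: [446.1, -21.7, 280.3]
ee_rot: [-0.017, 0.617, 0.786, 0.011]
force: [-0.6, 0.0, 0.1]
width: -0.3
clock: 26.22
tool_pos: [447.6, -17.2, 183.8]
ee_rot: [-0.019, 0.617, 0.787, 0.01]
force: [-0.1, 0.3, -0.1]
width: -0.0
press -118.8 118.5 183.8 [-0.1  0.3 -0.1]
```

View pics/s18c.png

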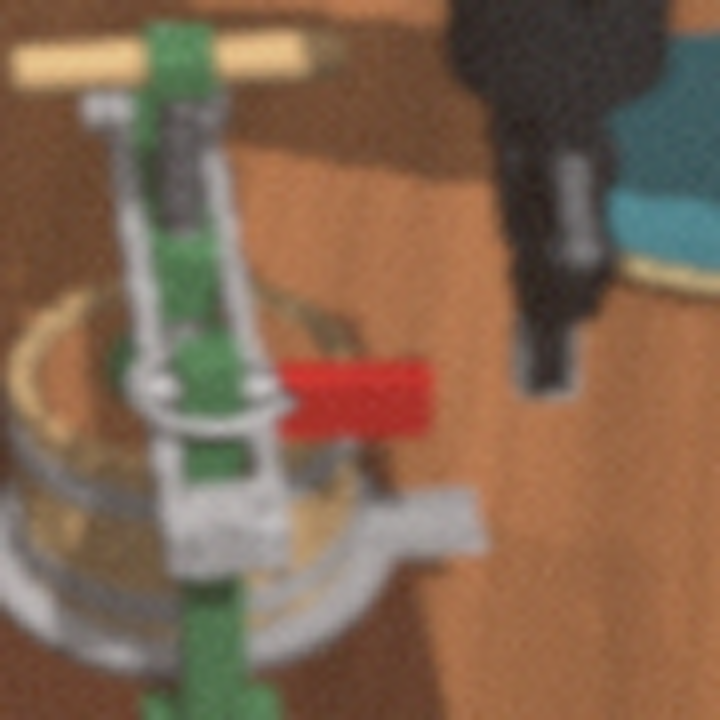

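```bash
python3 -m pendant '[{"claw":1,"delta_pos":[-0.004,0,0],"yaw":0},{"claw":1,"delta_pos":[-0.004,0.008,0],"yaw":0},{"claw":1,"delta_pos":[-0.004,0.016,0],"yaw":0},{"claw":1,"delta_pos":[-0.004,0.022,0],"yaw":0},{"claw":1,"delta_pos":[-0.004,0.022,0],"yaw":0}]'>/dev/null; python3 pp.py; for i in 1 2 3 4; do python3 -m pendant '[{"claw":1,"delta_pos":[0,0.001,0],"yaw":0}]' >/dev/null; python3 pp.py; done
```

```text
press -94.7 114.4 183.4 [0.5 0.5 0.1]
press -94.7 114.5 183.3 [-0.4 -0.6 -0.3]
press -94.0 114.4 183.3 [-0.  -0.4 -0.7]
press -93.1 114.4 183.4 [ 0.3  1.1 -0. ]
press -92.1 114.4 183.5 [-0.9 -0.6 -0.6]
```

```bash
for i in 1 2 3 4; do python3 -m pendant '[{"claw":1,"delta_pos":[0,0.001,0],"yaw":0}]' >/dev/null; python3 pp.py; done
```

```text
press -91.1 114.4 183.5 [0.6 0.4 0.3]
press -90.4 114.4 183.5 [-5.3 -1.3  1.4]
press -90.2 114.4 183.3 [-11.   -3.    2.4]
press -90.1 114.5 183.2 [-15.7  -3.6   4.7]
```

```bash
python3 -m pendant '[{"claw":1,"delta_pos":[0,-0.008,0],"yaw":0},{"claw":1,"delta_pos":[0,-0.01,-0.03],"yaw":0},{"claw":1,"delta_pos":[0.0,-0.01,-0.065],"yaw":0},{"claw":1,"delta_pos":[0.02,-0.0,-0.095],"yaw":0},{"claw":1,"delta_pos":[0.05,0.02,-0.1],"yaw":0}]' >/dev/null; python3 -m pendant '[{"claw":1,"delta_pos":[0.02,0.03,0],"yaw":0},{"claw":1,"delta_pos":[0.04,0.06,0],"yaw":0},{"claw":1,"delta_pos":[0.041,0.095,0],"yaw":0},{"claw":1,"delta_pos":[0.041,0.116,0.02],"yaw":0},{"claw":1,"delta_pos":[0.041,0.116,0.05],"yaw":0}]' >/dev/null; python3 pp.py
```

```text
press 52.4 203.9 236.3 [ 1.7  0.6 -0.2]
```

```bash
python3 -m pendant '[{"claw":1,"delta_pos":[0,-0.004,0.03],"yaw":0},{"claw":1,"delta_pos":[0,-0.004,0.06],"yaw":0},{"claw":1,"delta_pos":[0.0,-0.004,0.08],"yaw":0},{"claw":1,"delta_pos":[0,-0.004,0.084],"yaw":0},{"claw":1,"delta_pos":[0,-0.004,0.084],"yaw":0}]' >/dev/null; python3 pp.py
python3 - <<'E'
from h import *
shot("wrist","wrist19")
p=np.load("press3.npy"); c,s=np.cos(p[2]),np.sin(p[2])
def W(X): return np.array([p[0]+c*X[0]-s*X[1],p[1]+s*X[0]+c*X[1],X[2]])
u,v=proj("wrist",W([-21,114.2,185]))[0].astype(int); print(u,v); u=max(u,40)
crop("wrist",u,v,40,"w19c",10)
f=lambda X:((proj("wrist",W(X))[0]-[u-40,v-40])*10).round(0)
for x in (-21,-24): print(x,[f([x,121,z]).tolist() for z in (173,180,186,199)])
print("bar edge",[f([-21,y,180]).tolist() for y in (100,121,130,150)],"lower",[f([-21,y,160]).tolist() for y in (121,150)],"tip",f([25,114.2,191]))
E
```

```text
press 42.9 206.9 151.5 [-0.5 -0.  -0.2]
40 134
-21 [[669.0, 375.0], [587.0, 385.0], [511.0, 395.0], [326.0, 420.0]]
-24 [[666.0, 310.0], [583.0, 317.0], [507.0, 324.0], [321.0, 342.0]]
bar edge [[251.0, 428.0], [587.0, 385.0], [750.0, 367.0], [1156.0, 329.0]] lower [[806.0, 359.0], [1326.0, 314.0]] tip [ 479. 1466.]
```

View pics/w19c.png

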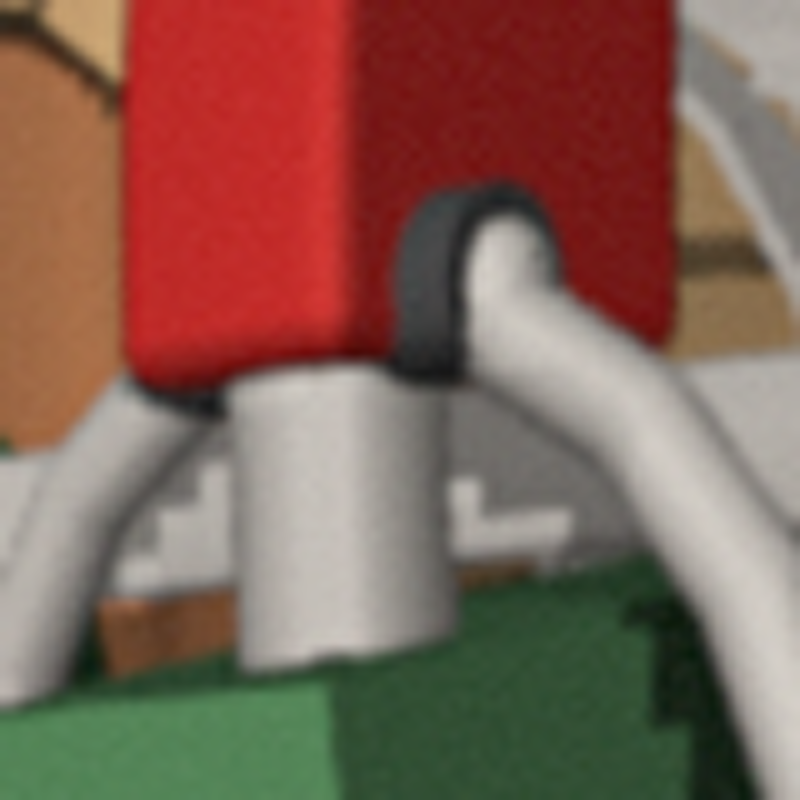

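View pics/wrist19.png

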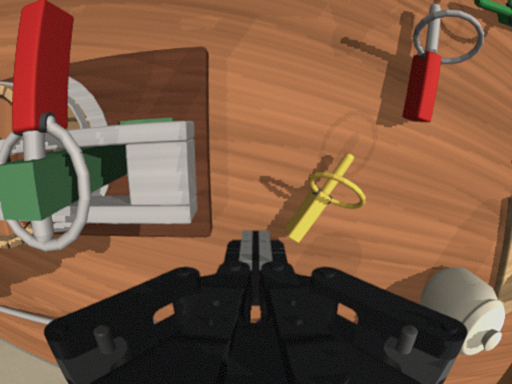

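The close-up shows the lower front corner of the grip, at (670,345), on the bar's outer edge, which runs through about (690,360). The push also met a hard stop there, so the pin is home apart from a slight droop in its hole. The loop lies flat round the post. I'll move clear and take a last look.

```bash
python3 -m pendant '[{"claw":1,"delta_pos":[0,0,-0.035],"yaw":0},{"claw":1,"delta_pos":[0,0,-0.075],"yaw":0},{"claw":1,"delta_pos":[0.0,0,-0.115],"yaw":0},{"claw":1,"delta_pos":[0,-0.03,-0.14],"yaw":0},{"claw":1,"delta_pos":[0,-0.06,-0.14],"yaw":0}]'; python3 -m pendant '[{"claw":1,"delta_pos":[0,0,0],"yaw":0},{"claw":1,"delta_pos":[0,0,0],"yaw":0},{"claw":1,"delta_pos":[0,0,0],"yaw":0}]'
python3 - <<'E'
from h import *
for n in ["wrist","side","scene"]: shot(n,n+"20")
a=CAM["side"]["color"][135:225,210:300];b=CAM["wrist"]["color"][60:240,60:240]
im=np.hstack([cv2.resize(a,(390,390),interpolation=cv2.INTER_CUBIC),cv2.resize(b,(390,390),interpolation=cv2.INTER_CUBIC)]); cv2.imwrite("pics/last.png",cv2.cvtColor(im,cv2.COLOR_RGB2BGR))
E
```

```text
clock: 29.12
tool_pos: [530.1, 87.4, 299.8]
ee_rot: [-0.015, 0.617, 0.787, 0.014]
force: [0.2, 0.9, 0.5]
width: 0.2
clock: 29.37
tool_pos: [528.9, 87.4, 294.3]
ee_rot: [-0.017, 0.617, 0.787, 0.012]
force: [-0.4, 0.5, -0.1]
width: 0.1
```

View pics/last.png

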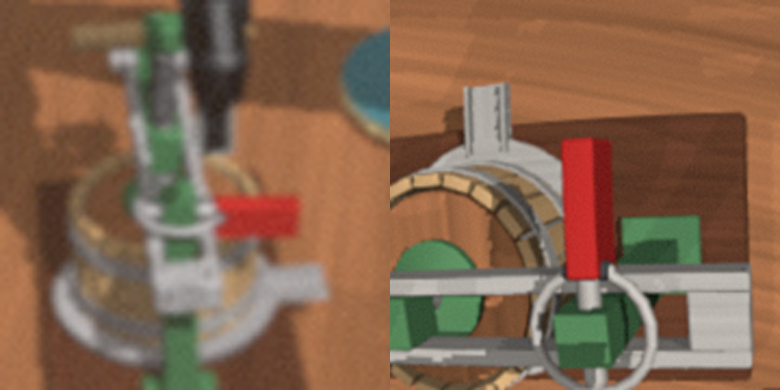

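View pics/side20.png

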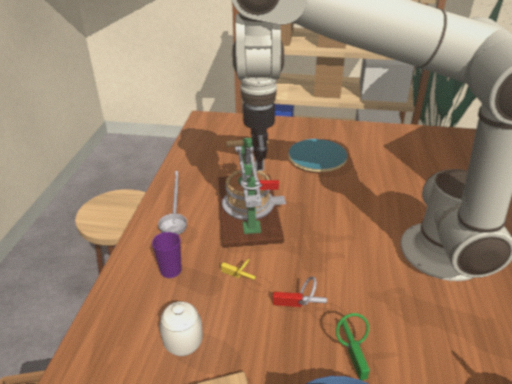

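The beam is down, the pin is through the post with its grip at the bar, and the loop is shut. The arm is clear and the bystanders have not moved, so I'm handing it in.

```bash
python3 -c "
from plant import job
print(job.close_job())"
```

```text
the job is handed in; nothing more can be done
None
```

The press is ready and the job was handed in at about 29.5 s of the 72 s allowed.

- **Beam:** I pushed it down on its end block with closed fingers. It met its stop at z = 180 mm with about 15 N.
- **Pin:** I picked the smaller red pin. I saw the cross hole with the wrist camera (about 1 mm off drawn in y and z), and the pin entered on the first feel. Push force stayed under about 3 N until a hard stop at about 12 N.
- **Loop:** Pressed down with at most about 7.5 N, it snapped shut. The last pictures show it lying flat round the post.

**Checks that disagreed:** an overhead picture after the loop shut seemed to show a gap of about 2 mm between the grip's front and the bar. I pushed the grip gently from behind, and it stopped after about 0.3 mm at about 16 N. An angled close-up then showed the grip's lower front edge at the bar. Its top leans back about 1 mm because the pin droops slightly in its clearance.

**Other notes:**
- On the way to the pin the last joint reached its range end. This left the tool tilted about 2.4° for the rest of the job, with no visible effect.
- Jar, tumbler, plates, ladle and the other pins were left alone and look unmoved.

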